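# Get the boxed-in jar out of the bottle carrier and onto the balance

## Robot

A 7-joint arm with a two-finger parallel gripper is mounted at the origin on a cart in front of the work surface, level with it; the furniture and walls round the work are solid. World frame = base frame: x ahead of the robot, y to its left, z up, the work surface at z = 0. Lengths are in m, angles in rad, forces in N, time in s.
With the tool pointing down it reaches from about 0.425 to 0.925 m from the base axis. Payload 6.8 kg.
Tool frame: the origin (TCP) lies at the very end of the fingers, on their centre line; the grasp point (between the pads) lies 19 mm behind it (hold_point_z is the distance from the TCP to the grasp point, in m); z points along the fingers, y is the direction in which the jaws open and shut (so a half turn about z gives the same grasp; the last joint's range is limited). The gripper opens to 85 mm and grips with 20 to 120 N. Pads are 22 mm wide; open, the fingers measure 114 mm over their backs; the gripper's body (76 mm by 85 mm) begins 54 mm behind the grasp point. The pads swing forward as they close: fully open they stand 13 mm farther back than shut.
Start: joints at [1.132, 0.477, 0.022, 1.555, -0.011, 1.109, -0.083], TCP at [0.219, -0.638, 0.231] pointing down, gripper open.
Joint ranges: [-2.96, 2.96], [-0.34, 2.1], [-1.41, 1.46], [0.24, 2.44], [-1.37, 4.51], [0.17, 1.92], [-2.96, 2.96]. Speed limits (rad/s): [2.39, 2.39, 3.14, 3.14, 3.14, 3.14, 3.14].

## Interface

Orientations are given as a unit quaternion [w, x, y, z].
In Python, from station import get_obs, read_camera, calibration, hand_in, regions_of, hold_point_z gives the robot as it stands.
- The arm moves only by the tool send_rows, never from a script. Its argument "motion" is text: rows parted by semicolons, each of 7 numbers parted by spaces: the shift along the world's x, y, z in cm, then the turn, a rotation vector about the world's x, y, z in degrees, then the closure, from 0 (fully open) to 1 (shut). In form: dx dy dz rx ry rz fingers; .... A call has 1 to 20 rows; each row shifts and turns the pose as measured when the row begins; what a row does not reach is not made up. A row lasts 1/12 s, in which the tool goes at most 41.7 mm and 7.16 degrees, less where a joint would pass 70% of its speed; a pose out of reach is approached as far as the arm can. A call is refused whole if a number of a shift passes 4.17 or a number of a turn 7.16, either way. A call with a gripper value outside its range is refused whole. The fingers move at their own pace and stop on an object; "newtons" is the grip in N (left out, the last holds). Time passes only in rows, so rows that do not move let the fingers close. It gives the time, the measured TCP pose, the force and the opening at its end, in the units of the state.
- get_obs(): the state, without advancing time (a new reading comes with each control period).
- read_camera(name): name is "scene" or "top" or "wrist"; returns the picture (480x640x3 uint8, red, green, blue); there is no depth.
- calibration(name): a dict with "mtx" (3x3 intrinsics, pixels), "R" (3x3) and "t" (3): a world point X has camera coordinates R X + t; the wrist camera has in their place "hand_eye" (4x4, takes a point from camera to tool coordinates, whose origin is the TCP and whose axes are the flange's). Camera axes: x right, y down, z forward; pixel columns grow to the right and rows downward; lengths in m; the calibration is good to about 2 mm. The wrist camera is an equidistant fisheye: a pixel r from the principal point sees the ray r / f radians off the axis. A picture is of the moment at which its call begins: read the wrist's pose just before it. calibration takes no time and is no camera call.
- hand_in(): hands the job in, once; it reports no verdict.
Trained networks look in the newest picture that a camera, given by its name, has taken for a name from the list of things; names that differ only in an ending like _2 or _b are one class to them, and where a whole thing is asked for, a point or a joint stands for the part that bears it (a point fixed in the world has none). Each returns a list of dicts, best first, with "conf" (0 to 1); they miss things now and then, are a little off and sometimes report something else, mostly with a low value. They report only what shows in the picture. A call takes as long as a camera call. They do not tell look-alikes from the thing itself.
- regions_of(thing, camera): "region" (480x640 bool, what is visible of it) and "point" ([column, row] in pixels, amid what is visible of it).
The state is a dict: "t": time; "q": joint angles; "joint_vel": joint speeds; "joint_torque": joint torques, N m; "eef_pos": TCP position; "tool_rot": TCP orientation; "contact_force": force on the tool from outside, world axes, zero at the start; "torque": the same for the moment, N m; "gripper_width": opening from 0.0 (shut) to 1.0 (fully open).
Only numpy, scipy, OpenCV 4.12 (cv2) and the standard library are available. Lean on these libraries where they do the work, as an engineer would, in place of code of your own. Each camera call takes 0.05 s, during which the arm holds its last target.

## Task

The squat white jar with the orange lid is to be weighed, but it is boxed in at the back of the blue bottle carrier. Lift out the three bottles that stand directly left of it, right of it and in front of it and stand them on the white spill tray, then set the jar upright in the middle of the balance pan. Finally put every bottle back in the very compartment it came from, upright and let go; nothing may be tipped over on the way.

Things in the scene. Friction and masses are not known exactly. Their poses are not given: they have to be found in the camera images.
- jar: Squat white plastic jar with a ribbed orange screw lid: lid diameter 54 mm, body diameter 52 mm, total height 60 mm (the lid is the top 19 mm), 0.16 kg. Origin at the centre of its underside, z up its axis. At the start it stands in the middle compartment of the carrier's back row. Grip it across the lid from above; with bottles still left, right or in front of it there is no room for a gripper.
- amber_bottle: Amber bottle with a black screw cap, body diameter 60 mm, total height 130 mm, about 0.13 kg. Cap diameter 38 mm, the top 20 mm of the bottle; below it the shoulder widens. Origin at the centre of its underside, z up its axis. Lift it by the cap from above, fingers opened only a little wider than the cap.
- blue_cap_bottle: Clear bottle with a blue screw cap, body diameter 60 mm, total height 130 mm, about 0.3 kg. Cap diameter 38 mm, the top 20 mm of the bottle. Origin at the centre of its underside, z up its axis.
- white_cap_bottle: Smaller clear bottle with a white screw cap, body diameter 50 mm, total height 105 mm, about 0.17 kg. Cap diameter 34 mm, the top 20 mm of the bottle. Origin at the centre of its underside, z up its axis.
- red_cap_bottle: Smallest clear bottle with a red screw cap, body diameter 46 mm, total height 100 mm, about 0.13 kg. Cap diameter 32 mm, the top 20 mm of the bottle. Origin at the centre of its underside, z up its axis.
- carrier: Blue bottle carrier, fixed, 176 (its x) x 260 mm (y), 36 high, walls and floor 4 mm. Six open compartments 80 mm square. Origin: centre of underside, x away from the robot. Compartment centres: x +42 (back row) or -42 mm (front row), y -84, 0, +84. Jar at (+42, 0); bottles in any order at (+42, 84), (+42, -84), (-42, 0) and (-42, 84), the last not in the jar's way; (-42, -84) is empty.
- spill_tray: Low white spill tray, fixed, 120 mm (its x) by 265 mm (its y), 14 mm high with a 4 mm rim and a floor 4 mm thick. Origin at the centre of its underside. Side area for the bottles; three fit in a row along its y, for instance at y = -84, 0, +84 mm.
- balance: White precision balance, fixed, about 230 mm deep (its x, display side towards the robot) by 170 mm wide, housing 56 mm high, with a round steel pan of 110 mm diameter on top. Origin at the centre of its underside. The pan's top is 68 mm above the origin.
- pan (a point): Centre of the top face of the balance pan (40 mm behind the balance's origin, 68 mm above the worktop).
There are look-alikes about, which are no part of the job. What is shaped like the blue_cap_bottle but green or yellow is not meant.

How it is judged:
On the way, in this order (a step that is already met when the one before it is completed fails the run):
1. The three bottles beside and in front of the jar stand upright on the spill tray, while the jar still stands in its compartment (((x of amber_bottle in the frame of spill_tray between -0.055 and 0.055 m and y of amber_bottle in the frame of spill_tray between -0.125 and 0.125 m and z of amber_bottle in the frame of spill_tray below 0.012 m and angle between amber_bottle's own z axis and vertical below 0.1 rad) or (distance of amber_bottle from where it was at the start of the episode below 0.025 m and angle between amber_bottle's own z axis and vertical below 0.1 rad)) and ((x of blue_cap_bottle in the frame of spill_tray between -0.055 and 0.055 m and y of blue_cap_bottle in the frame of spill_tray between -0.125 and 0.125 m and z of blue_cap_bottle in the frame of spill_tray below 0.012 m and angle between blue_cap_bottle's own z axis and vertical below 0.1 rad) or (distance of blue_cap_bottle from where it was at the start of the episode below 0.025 m and angle between blue_cap_bottle's own z axis and vertical below 0.1 rad)) and ((x of white_cap_bottle in the frame of spill_tray between -0.055 and 0.055 m and y of white_cap_bottle in the frame of spill_tray between -0.125 and 0.125 m and z of white_cap_bottle in the frame of spill_tray below 0.012 m and angle between white_cap_bottle's own z axis and vertical below 0.1 rad) or (distance of white_cap_bottle from where it was at the start of the episode below 0.025 m and angle between white_cap_bottle's own z axis and vertical below 0.1 rad)) and ((x of red_cap_bottle in the frame of spill_tray between -0.055 and 0.055 m and y of red_cap_bottle in the frame of spill_tray between -0.125 and 0.125 m and z of red_cap_bottle in the frame of spill_tray below 0.012 m and angle between red_cap_bottle's own z axis and vertical below 0.1 rad) or (distance of red_cap_bottle from where it was at the start of the episode below 0.025 m and angle between red_cap_bottle's own z axis and vertical below 0.1 rad)) and horizontal distance between each of amber_bottle, blue_cap_bottle, white_cap_bottle, red_cap_bottle and jar above 0.1 m and distance of jar from where it was at the start of the episode below 0.025 m and angle between jar's own z axis and vertical below 0.1 rad), for 0.2 s.
2. The jar stands upright in the middle of the balance pan (horizontal distance between jar and pan below 0.012 m and z of jar in the frame of balance below 0.074 m and angle between jar's own z axis and vertical below 0.1 rad), for 0.2 s.
At the end, for the whole second after the job is handed in: The jar stands upright on the balance pan, its axis within 12 mm of the pan's centre; each of the four bottles stands upright on the floor of the compartment it started in, no more than 25 mm from where it stood (any spot inside that compartment); all are released and at rest (all of step 2 and distance of each of amber_bottle, blue_cap_bottle, white_cap_bottle, red_cap_bottle from where it was at the start of the episode below 0.025 m and angle between each of amber_bottle, blue_cap_bottle, white_cap_bottle, red_cap_bottle's own z axis and vertical below 0.1 rad and linear speed of each of amber_bottle, blue_cap_bottle, white_cap_bottle, red_cap_bottle, jar below 0.02 m/s); the robot touches nothing.
It fails at once if A bottle or the jar is tipped over (leans more than about 30 degrees) (angle between any of amber_bottle, blue_cap_bottle, white_cap_bottle, red_cap_bottle, jar's own z axis and vertical above 0.52 rad).
It also fails if it takes over 146 s, if anything falls off the work surface, if the arm or the gripper's body presses on something with over 40 N, if the wrist force passes 120 N, or if a joint passes its speed limit or range.

## Working session

There is one attempt and no reset: what is moved stays moved. The work goes in short steps, Python scripts to look and compute and a tool call to move; the robot and the scene stay as the last step left them, time stands still between calls to the robot, and variables do not carry over. Pictures are saved under pics/ and viewed, and the job is handed in when it is done.

Besides the shell and the picture viewer there is one more tool, called after "Call:" in YAML: its name, and indented under it one key for each argument. send_rows: Moves the arm, as the interface text tells. Its arguments: {"type":"object","properties":{"motion":{"type":"string"},"newtons":{"type":"number"}},"required":["motion"]}

```bash
ls; mkdir -p pics
python3 - <<'E'
from station import *
import cv2
o=get_obs(); print(o); print(hold_point_z if not callable(hold_point_z) else hold_point_z())
for n in ["scene","top"]:
    im=read_camera(n); cv2.imwrite(f"pics/{n}0.png",im[:,:,::-1]); c=calibration(n); print(n,c)
print(calibration("wrist"))
E
```

```text
pics
{'t': 0.0, 'q': array([ 1.13187056,  0.47778974,  0.02238718,  1.55647431, -0.01153795,
        1.10933202, -0.083063  ]), 'joint_vel': array([ 8.78425652e-04,  5.10743865e-04,  2.17078393e-07, -3.32059220e-04,
        2.29813402e-05, -9.95741796e-04,  1.07497973e-03]), 'joint_torque': array([ 1.39835274e-04, -5.96449399e+01,  1.60800699e+00, -2.81195748e+01,
        1.24574071e-02,  9.38304118e-03, -5.84205623e-05]), 'eef_pos': array([ 0.21902315, -0.63782802,  0.23032395]), 'tool_rot': array([-9.11977142e-04,  9.86350080e-01,  1.64659168e-01, -2.16911027e-04]), 'contact_force': array([-0.3064293 , -0.03292173,  0.78723239]), 'torque': array([ 0.0787811 , -0.0273774 ,  0.05829025]), 'gripper_width': 1.0005970613490118}
0.0187
scene {'mtx': array([[490.40769627,   0.        , 325.45306167],
       [  0.        , 490.40769627, 244.45763984],
       [  0.        ,   0.        ,   1.        ]]), 'R': array([[-0.52648956, -0.85017462,  0.00344481],
       [-0.59958393,  0.36842697, -0.71046511],
       [ 0.60275024, -0.37611792, -0.70372399]]), 't': array([0.34969247, 0.33280672, 1.
[... 196 characters left out ...]
154674 , -0.99982576,  0.01045028],
       [-0.99059207, -0.01674416, -0.13581966],
       [ 0.13597098, -0.00825119, -0.99067846]]), 't': array([0.07094037, 0.53016886, 1.51147163])}
{'mtx': array([[371.64829954,   0.        , 322.74268014],
       [  0.        , 371.64829954, 238.33521254],
       [  0.        ,   0.        ,   1.        ]]), 'hand_eye': array([[ 3.14042612e-04, -9.62040340e-01, -2.72907102e-01,
         6.92978017e-02],
       [ 9.99999562e-01,  5.42600198e-04, -7.62020494e-04,
         7.95069263e-04],
       [ 8.81173902e-04, -2.72906743e-01,  9.62040089e-01,
        -1.40763742e-01],
       [ 0.00000000e+00,  0.00000000e+00,  0.00000000e+00,
         1.00000000e+00]])}
```

View pics/scene0.png

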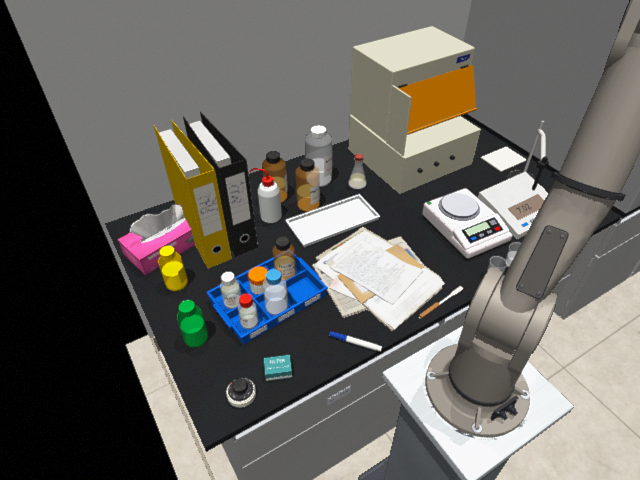

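View pics/top0.png

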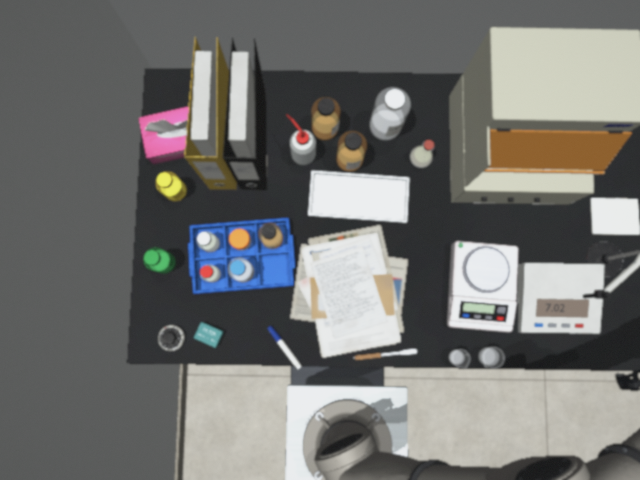

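The top picture shows the carrier at (240,256). Its back row, left to right, holds white cap (207,241), jar (240,239) and amber (271,236). The front row holds red (209,272) and blue (241,270). White, amber and blue have to move, and red stays. The tray is at (359,196) and the pan at (487,268).

Look-alikes:
- Green bottle (158,260) and yellow bottle (170,185).
- Large brown bottles (326,118) and (351,152).
- Wash bottle with a red cap (302,147) and a large white-cap bottle (390,110).
- The second scale at (560,297), showing 7.02.

```bash
cat > h.py <<'E'
import numpy as np, cv2
from station import *
from scipy.spatial.transform import Rotation as Rn
def ray(name,uv,obs=None):
    c=calibration(name); K=c['mtx']
    p=np.array([(uv[0]-K[0,2])/K[0,0],(uv[1]-K[1,2])/K[1,1]])
    if name=='wrist':
        th=np.hypot(*p); d=np.array([*(p/th*np.sin(th) if th>0 else p),np.cos(th)])
        w,x,y,z=obs['tool_rot']; R=Rn.from_quat([x,y,z,w]).as_matrix(); H=c['hand_eye']
        return obs['eef_pos']+R@H[:3,3], R@H[:3,:3]@d
    R=c['R'];return -R.T@c['t'], R.T@np.array([p[0],p[1],1])
def atz(name,uv,z,obs=None):
    o,d=ray(name,uv,obs); return o+d*(z-o[2])/d[2]
def proj(name,X,obs=None):
    c=calibration(name);K=c['mtx']
    if name=='wrist':
        w,x,y,z=obs['tool_rot']; R=Rn.from_quat([x,y,z,w]).as_matrix(); H=c['hand_eye']
        P=H[:3,:3].T@(R.T@(np.asarray(X)-obs['eef_pos'])-H[:3,3])
        r=np.hypot(P[0],P[1]);th=np.arctan2(r,P[2]);P=np.array([P[0]/r*th,P[1]/r*th])
    else:
        P=c['R']@X+c['t'];P=P[:2]/P[2]
    return P[:2]*K[0,0]+K[:2,2]
E
python3 - <<'E'
from h import *
im=read_camera('top')
im2=read_camera('scene')
for n in ['amber_bottle','blue_cap_bottle','white_cap_bottle','red_cap_bottle','jar','carrier','spill_tray','balance','pan']:
  for cam in ['top','scene']:
    try:
        for r in regions_of(n,cam)[:4]:
            m=r['region'];ys,xs=np.where(m)
            print(n,cam,round(r['conf'],2),np.round(r['point']),m.sum(),xs.min(),xs.max(),ys.min(),ys.max(), 
              np.round(cv2.minAreaRect(np.c_[xs,ys].astype(np.float32))[0],1))
    except Exception as e: print(n,cam,e)
c=im[200:310,170:310]; cv2.imwrite('pics/c1.png',cv2.resize(c,(700,550),interpolation=cv2.INTER_CUBIC)[:,:,::-1])
c=im[150:350,290:540]; cv2.imwrite('pics/c2.png',cv2.resize(c,(750,600),interpolation=cv2.INTER_CUBIC)[:,:,::-1])
c=im2[220:350,190:350]; cv2.imwrite('pics/c3.png',cv2.resize(c,(720,585),interpolation=cv2.INTER_CUBIC)[:,:,::-1])
E
```

```text
amber_bottle top 0.93 [272. 235.] 502 258 282 222 248 [270.2 234.4]
amber_bottle top 0.28 [481. 289.] 5681 447 516 241 330 [482.1 285.5]
amber_bottle scene 0.77 [286. 256.] 739 272 295 237 278 [283.5 257.6]
blue_cap_bottle top 0.96 [170. 184.] 633 156 185 172 200 [170.5 186. ]
blue_cap_bottle top 0.78 [240. 269.] 519 227 253 257 281 [240.3 269.4]
blue_cap_bottle top 0.62 [158. 259.] 612 143 174 247 272 [158.3 259.9]
blue_cap_bottle scene 0.74 [276. 294.] 915 263 287 269 315 [274.7 291.8]
blue_cap_bottle scene 0.59 [192. 323.] 1114 176 207 299 348 [191.5 323. ]
white_cap_bottle top 0.77 [207. 241.] 367 196 218 231 251 [207.2 240.6]
white_cap_bottle scene 0.97 [232. 289.] 610 220 241 271 308 [229.9 289.4]
red_cap_bottle top 0.78 [210. 273.] 313 200 220 264 282 [210. 273.]
red_cap_bottle scene 0.71 [246. 317.] 518 239 257 294 328 [248. 311.]
jar top 0.81 [237. 241.] 392 228 250 228 249 [239.  238.5]
jar scene 0.75 [255. 276.] 388 248 266 266 293 [257.  279.5]
carrier top 0.64 [244. 257.] 5055 187 293 218 292 [240.1 254.8]
carrier scene 0.58 [266. 301.] 3200 208 326 257 343 [268.2 293. ]
spill_tray top 0.69 [360. 194.] 4383 308 408 171 221 [358.3 195.7]
spill_tray top 0.59 [241. 269.] 518 227 253 257 281 [240.  269.5]
spill_tray scene 0.98 [333. 216.] 2540 287 378 195 246 [333.  219.3]
balance top 0.87 [482. 289.] 5775 447 517 241 331 [482.  285.9]
balance scene 0.71 [230. 288.] 571 219 240 272 308 [230.5 289.7]
balance scene 0.62 [467. 223.] 3637 423 511 189 258 [467.3 221.3]
pan top 0.67 [483. 285.] 5816 446 517 241 331 [482.2 285.9]
pan top 0.39 [270. 234.] 546 258 282 222 249 [270.  235.5]
pan scene 0.65 [464. 219.] 3544 423 510 190 256 [467.3 221.3]
```

View pics/c1.png

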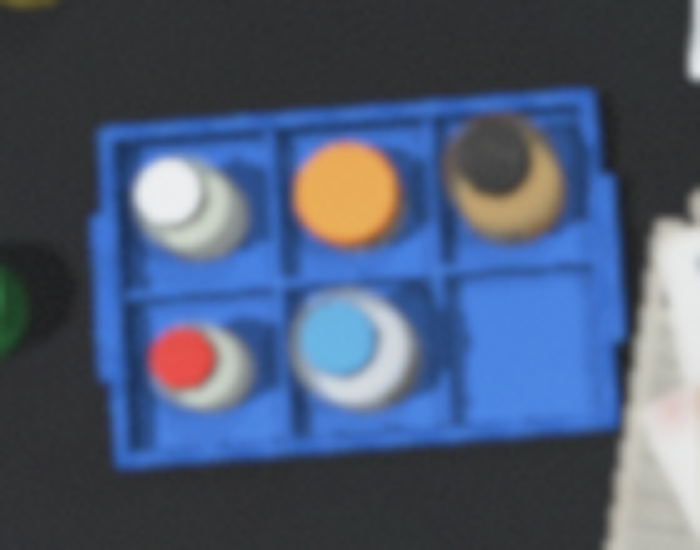

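View pics/c2.png

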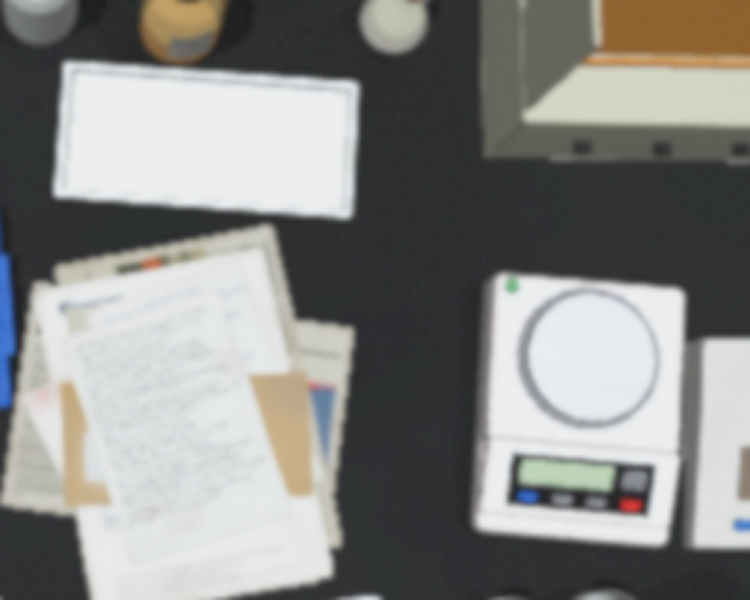

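View pics/c3.png

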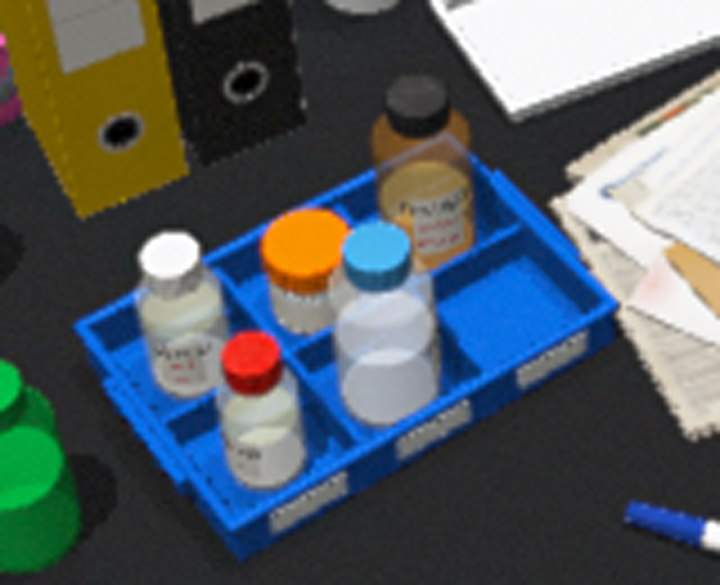

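The choice is confirmed in the crop: white cap, orange lid and black cap in the back row, red and blue in front. All are inside the carrier.

Run:
```python
from h import *
def c1(u,v): return ((u+.5)/5-.5+170,(v+.5)/5-.5+200)
def c2(u,v): return ((u+.5)/3-.5+290,(v+.5)/3-.5+150)
def c3(u,v): return ((u+.5)/4.5-.5+190,(v+.5)/4.5-.5+220)
caps={'white':((168,191),.109,(170,250)),'jar':((347,193),.064,(308,230)),'amber':((493,157),.134,(417,94)),'red':((182,358),.104,(251,353)),'blue':((339,339),.134,(376,244))}
P={}
for n,(p,z,s) in caps.items():
    P[n]=atz('top',c1(*p),z); print(n,P[n].round(4),atz('scene',c3(*s),z).round(4))
def rect(cs,f,z):
    Q=np.array([atz('top',f(*p),z) for p in cs]);c=Q.mean(0)
    yv=(Q[0]-Q[1]+Q[3]-Q[2])[:2]; ya=np.arctan2(-yv[0],yv[1])
    print(Q.round(3)[:,:2].tolist(),c.round(4),'yaw',ya,np.degrees(ya),'sides',np.linalg.norm(Q[0]-Q[1]),np.linalg.norm(Q[1]-Q[2]));return c,ya
c,ya=rect([(98,128),(597,90),(620,428),(117,467)],c1,.036)
R=np.array([[np.cos(ya),-np.sin(ya)],[np.sin(ya),np.cos(ya)]])
for n in P: print(n,'in carrier',(R.T@(P[n]-c)[:2]).round(4))
for l in [(42,84),(42,0),(42,-84),(-42,84),(-42,0),(-42,-84)]: print(l,(c[:2]+R@(np.array(l)/1000)).round(4))
t,ty=rect([(64,62),(359,82),(352,217),(53,198)],c2,.014)
R=np.array([[np.cos(ty),-np.sin(ty)],[np.sin(ty),np.cos(ty)]])
for l in [(0,84),(0,0),(0,-84)]: print('tray',l,(t[:2]+R@(np.array(l)/1000)).round(4))
print('pan',atz('top',c2(590,357),.068))
rect([(490,273),(685,290),(670,545),(474,530)],c2,.05)
print(np.linalg.norm(P['white'][:2]),np.linalg.norm(P['amber'][:2]))
```

```text
white [0.5243 0.3755 0.109 ] [0.5278 0.3763 0.109 ]
jar [0.5312 0.2902 0.064 ] [0.5398 0.2891 0.064 ]
amber [0.5408 0.2084 0.134 ] [0.5426 0.2097 0.134 ]
red [0.4395 0.3657 0.104 ] [0.4405 0.368  0.104 ]
blue [0.4478 0.2825 0.134 ] [0.4504 0.2846 0.134 ]
[[0.568, 0.429], [0.593, 0.161], [0.412, 0.145], [0.387, 0.41]] [0.49   0.2863 0.036 ] yaw 0.09403034069660567 5.38754166809273 sides 0.2685183339848331 0.18248343149778112
white in carrier [0.0425 0.0856]
jar in carrier [0.0413 0.    ]
amber in carrier [ 0.0432 -0.0824]
red in carrier [-0.0429  0.0838]
blue in carrier [-0.0424  0.0002]
(42, 84) [0.524  0.3739]
(42, 0) [0.5318 0.2903]
(42, -84) [0.5397 0.2066]
(-42, 84) [0.4403 0.366 ]
(-42, 0) [0.4482 0.2824]
(-42, -84) [0.4561 0.1987]
[[0.731, 0.104], [0.717, -0.168], [0.591, -0.161], [0.604, 0.112]] [ 0.6607 -0.0279  0.014 ] yaw -0.04916687484740224 -2.8170544206040717 sides 0.2726425059170907 0.12658832314478743
tray (0, 84) [0.6648 0.056 ]
tray (0, 0) [ 0.6607 -0.0279]
tray (0, -84) [ 0.6566 -0.1118]
pan [ 0.46108467 -0.35908158  0.068     ]
[[0.536, -0.277], [0.524, -0.451], [0.3, -0.43], [0.31, -0.26]] [ 0.4175 -0.3544  0.05  ] yaw -0.06559557857423838 -3.758349807022629 sides 0.17369932894793377 0.22495939212684377
0.6448945516635441 0.5795527387880657
```

Run:
```python
from h import *
for n,p in [('yellowBL',(208,264)),('yellowBR',(229,260)),('blackBR',(254,246)),('blackBL',(236,255)),('brown near',(308,209)),('wash',(270,221)),('hood corner',(385,184))]: print(n,atz('scene',p,0).round(3))
# binder top height: front edge top seen in top cam
for n,p in [('top yellow front-left',(189,158)),('black front right bottom',(266,189))]: print(n,atz('top',p,0).round(3))
o=get_obs(); print(o['t'],o['eef_pos'].round(3))
for n in ['red','pan']: pass
```

```text
yellowBL [0.694 0.38  0.   ]
yellowBR [0.677 0.322 0.   ]
blackBR [0.691 0.235 0.   ]
blackBL [0.685 0.296 0.   ]
brown near [0.754 0.011 0.   ]
wash [0.766 0.143 0.   ]
hood corner [ 0.729 -0.281  0.   ]
top yellow front-left [0.764 0.446 0.   ]
black front right bottom [0.679 0.229 0.   ]
1.1 [ 0.219 -0.638  0.231]
```

Run:
```python
from h import *
im=read_camera('scene'); c=im[90:290,420:640]; cv2.imwrite('pics/s1.png',cv2.resize(c,None,fx=3,fy=3)[:,:,::-1])
im=read_camera('wrist'); cv2.imwrite('pics/w1.png',im[:,:,::-1])
```

```text
(no output)
```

View pics/s1.png

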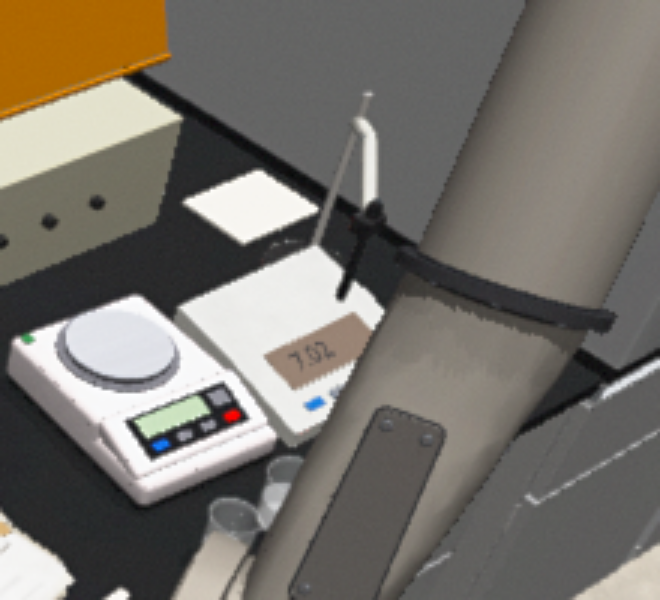

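View pics/w1.png

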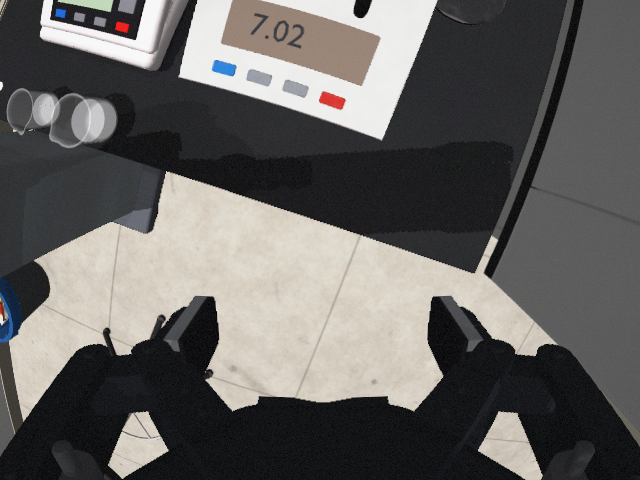

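The pH probe stands on the second scale around (0.40,-0.53), so I go round it on the robot's side.

Call:
send_rows:
  motion: "0 1 3 0 0 0 0.4;0.8 3.5 1 0 0 -2 0.4;0.8 3.8 1 0 0 -2 0.4;0.8 3.8 1 0 0 -2 0.4;0.9 3.8 1 0 0 -2 0.4;0.9 3.8 0 0 0 -2 0.4;1 3.8 0 0 0 -2 0.4;1 3.8 0 0 0 -1.6 0.4;1.7 3.5 0 0 0 0 0.4;1.7 3.5 0 0 0 0 0.4;1.7 3.5 0 0 0 0 0.4;1.7 3.5 0 0 0 0 0.4;1.7 3.5 0 0 0 0 0.4"
  newtons: 60

```text
t: 2.28
eef_pos: [0.3618, -0.1779, 0.3042]
tool_rot: [0.004, 0.999, 0.032, 0.001]
contact_force: [0.6, 0.0, 1.0]
gripper_width: 0.603
```

Call:
send_rows:
  motion: "1.6 3.3 0 0 0 0.3 0.4;1.6 3.3 0 0 0 0.3 0.4;1.6 3.3 0 0 0 0.3 0.4;1.6 3.3 0 0 0 0.3 0.4;1.6 3.3 0 0 0 0.3 0.4;1.6 3.3 -0.5 0 0 0.3 0.4;1.6 3.3 -1 0 0 0 0.4;1.6 3.3 -1 0 0 0 0.4;1.6 3.3 -1 0 0 0 0.4;1.6 3.3 -1 0 0 0 0.4;1.6 3.3 -1 0 0 0 0.4;0.3 0.6 -1 0 0 0 0.4;0 0 -1 0 0 0 0.4;0 0 0 0 0 0 0.4"

```text
t: 3.45
eef_pos: [0.5484, 0.2204, 0.2302]
tool_rot: [0.003, 0.999, 0.052, 0.009]
contact_force: [-1.0, -0.2, 0.2]
gripper_width: 0.6
```

```bash
cat > wl.py <<'E'
import sys
from h import *
n=sys.argv[1]; o=get_obs(); im=read_camera('wrist')
w,x,y,z=o['tool_rot']; R=Rn.from_quat([x,y,z,w]).as_matrix()
print(o['t'],o['eef_pos'].round(4),'tool x yaw',np.degrees(np.arctan2(R[1,0],R[0,0])).round(2),'z',R[:,2].round(4),o['gripper_width'],o['contact_force'].round(1))
cv2.imwrite(f'pics/{n}.png',im[:,:,::-1])
E
python3 wl.py w2
python3 - <<'E'
from h import *
o=get_obs()
for n,p in {'white':(.5243,.3755,.109),'jar':(.5312,.2902,.064),'amber':(.5408,.2084,.134),'blue':(.4478,.2825,.134)}.items(): print(n,proj('wrist',p,o).round(1))
E
```

```text
3.45 [0.5484 0.2204 0.2302] tool x yaw 5.91 z [ 0.0176 -0.0053 -0.9998] 0.6001081716841116 [-1.  -0.2  0.2]
white [127.5 244.9]
jar [238.5 233.2]
amber [336.7 256.4]
blue [227.7 359.9]
```

View pics/w2.png

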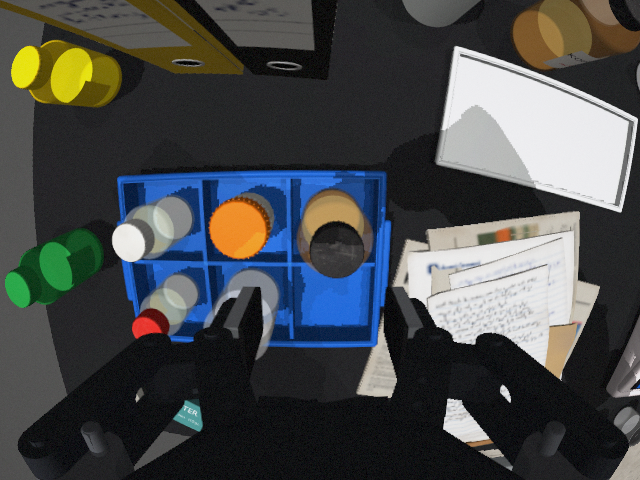

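Run:
```python
from h import *
o=get_obs()
for n,p,z in [('white',(130,243),.109),('jar',(239.5,228),.064),('amber',(337,249),.134)]: print(n,atz('wrist',p,z,o).round(4))
```

```text
white [0.5262 0.373  0.109 ]
jar [0.5359 0.2896 0.064 ]
amber [0.546  0.2088 0.134 ]
```

Call:
send_rows:
  motion: "-0.5 -1.1 -1 0.3 1 0 0.4;0 0 -3 0 0 0 0.4;0 0 -3 0 0 0 0.4;0 0 0 0 0 0 0.4"

```text
t: 3.83
eef_pos: [0.5443, 0.1996, 0.1621]
tool_rot: [0.001, 0.999, 0.047, 0.003]
contact_force: [-1.1, -1.3, -1.0]
gripper_width: 0.6
```

Call:
send_rows:
  motion: "-0.1 0.9 0 0 0 0 0.4;0 0 0 0 0 0 0.4;0 0 0 0 0 0 0.4"

```text
t: 4.08
eef_pos: [0.5438, 0.2041, 0.1645]
tool_rot: [0.002, 0.999, 0.044, 0.003]
contact_force: [-0.7, 0.7, 0.2]
gripper_width: 0.603
```

Call:
send_rows:
  motion: "0 0.7 -1 0 0 0 0.4;0 0 0 0 0 0 0.4;0 0 0 0 0 0 0.4"

```text
t: 4.33
eef_pos: [0.5458, 0.2126, 0.1576]
tool_rot: [0.001, 0.999, 0.043, 0.006]
contact_force: [0.3, -0.2, 0.2]
gripper_width: 0.6
```

Run:
```python
from h import *
for i in range(4):
    o=get_obs(); print(o['t'],o['eef_pos'].round(4),o['joint_vel'].round(3)); read_camera('wrist')
```

```text
4.3333 [0.5458 0.2126 0.1576] [-0.014  0.008 -0.009  0.005 -0.001 -0.011 -0.009]
4.3833 [0.5455 0.2128 0.1575] [ 0.001  0.     0.001  0.008 -0.004  0.     0.003]
4.4333 [0.5454 0.2126 0.1574] [ 0.003  0.003  0.003  0.003  0.001  0.001 -0.   ]
4.4833 [0.5454 0.2124 0.1572] [ 0.005 -0.     0.001  0.002 -0.     0.001 -0.002]
```

Call:
send_rows:
  motion: "-0.2 -0.3 -1.5 0 0.3 0 0.4;0 0 -1.5 0 0.2 0 0.4;0 0 -1.2 0 0 0 0.4;0 0 0 0 0 0 0.4"

```text
t: 4.87
eef_pos: [0.5433, 0.2083, 0.1114]
tool_rot: [0.002, 0.999, 0.043, 0.001]
contact_force: [-0.5, -0.3, -0.2]
gripper_width: 0.603
```

```bash
python3 wl.py w3
```

```text
4.8667 [0.5433 0.2083 0.1114] tool x yaw 4.94 z [ 0.0016 -0.003  -1.    ] 0.6030675439237634 [-0.5 -0.3 -0.2]
```

View pics/w3.png

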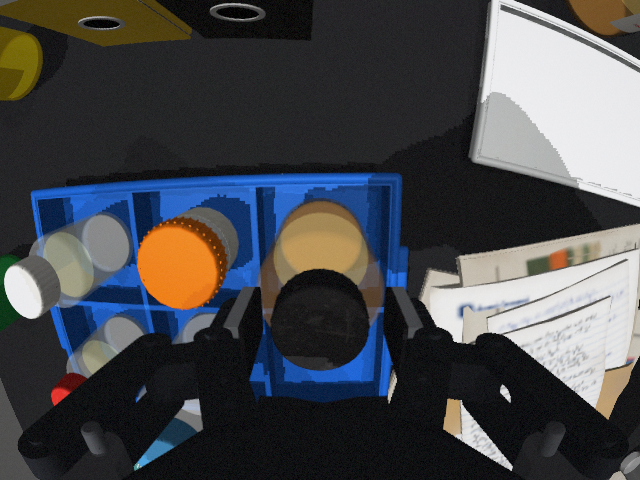

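The cap at (321,319) lies centred between the fingers at columns 240 and 405, so I close.

Call:
send_rows:
  motion: "0 0 0 0 0 0 1;0 0 0 0 0 0 1;0 0 0 0 0 0 1;0 0 0 0 0 0 1;0 0 0 0 0 0 1;0 0 0 0 0 0 1"

```text
t: 5.42
eef_pos: [0.5444, 0.21, 0.1132]
tool_rot: [0.001, 0.999, 0.043, 0.002]
contact_force: [1.0, -0.1, -1.0]
gripper_width: 0.465
```

Call:
send_rows:
  motion: "0 0 2 0 0 0 1;0 0 3 0 0 0 1;0 0 3 0 0 0 1;0.6 -1.5 1 0 0 0 1;1.2 -3.2 0 0 0 0 1;1.2 -3.5 0 0 0 0 1;1.2 -3.5 0 0 0 0 1;1.2 -3.5 0 0 0 0 1;1.2 -3.5 0 0 0 0 1;1.2 -3.5 0 0 0 0 1;1.2 -3.5 0 0 0 0 1;1 -3 0 0 0 0 1;0.5 -1.5 0 0 0 0 1;0 0 0 0 0 0 1;0 0 0 0 0 0 1"

```text
t: 6.67
eef_pos: [0.6465, -0.1064, 0.2077]
tool_rot: [0.001, 0.999, 0.047, 0.001]
contact_force: [-0.5, 1.0, -0.5]
gripper_width: 0.462
```

Call:
send_rows:
  motion: "1 -0.4 -2 0 0 0 1;0.3 -0.2 -2 0 0 0 1;0 0 -2 0 0 0 1;0 0 -1.5 0 0 0 1;0 0 0 0 0 0 1;0 0 0 0 0 0 1"

```text
t: 7.17
eef_pos: [0.659, -0.1017, 0.132]
tool_rot: [-0.001, 0.999, 0.052, 0.002]
contact_force: [-0.2, -0.3, -0.7]
gripper_width: 0.461
```

```bash
python3 wl.py w4
```

```text
7.1667 [ 0.659  -0.1017  0.132 ] tool x yaw 5.93 z [ 0.004   0.0031 -1.    ] 0.46102046755756315 [-0.2 -0.3 -0.7]
```

View pics/w4.png

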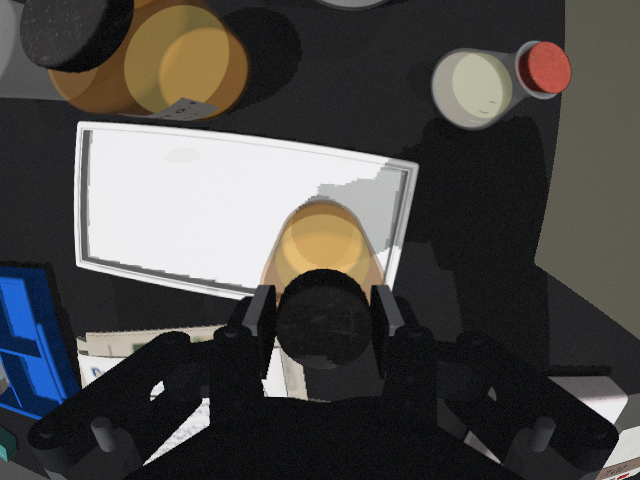

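Call:
send_rows:
  motion: "0 -0.8 -0.5 0 0 0 1;0 0 -0.6 0 0 0 1;0 0 -0.4 0 0 0 1;0 0 0 0 0 0 1;0 0 0 0 0 0 1"

```text
t: 7.63
eef_pos: [0.6607, -0.1086, 0.12]
tool_rot: [-0.001, 0.999, 0.053, 0.005]
contact_force: [0.1, 0.7, -0.4]
gripper_width: 0.463
```

Call:
send_rows:
  motion: "0 0 -0.6 0 0 0 1;0 0 -0.4 0 0 0 1;0 0 0 0 0 0 1;0 0 0 0 0 0 1"

```text
t: 7.97
eef_pos: [0.6643, -0.1078, 0.1136]
tool_rot: [-0.001, 0.999, 0.053, 0.009]
contact_force: [-0.2, 0.4, -1.7]
gripper_width: 0.461
```

Call:
send_rows:
  motion: "-0.2 0 -0.2 0 0.9 0 1;0 0 0 0 0 0 1;0 0 0 0 0 0 1"

```text
t: 8.22
eef_pos: [0.6638, -0.1075, 0.113]
tool_rot: [-0.001, 0.999, 0.053, 0.002]
contact_force: [-0.1, 1.1, 1.0]
gripper_width: 0.463
```

Release, then lift straight up.

Call:
send_rows:
  motion: "0 0 -0.1 0 0 0 0.4;0 0 0 0 0 0 0.38;0 0 0 0 0 0 0.38;0 0 0 0 0 0 0.38;0 0 2 0 0 0 0.38;0 0 3 0 0 0 0.38;0 0 3 0 0 0 0.38;0 0 2 0 0 0 0.38;0 0 0 0 0 0 0.38"

```text
t: 8.97
eef_pos: [0.6592, -0.1078, 0.2105]
tool_rot: [-0.002, 0.999, 0.053, -0.003]
contact_force: [0.7, -0.6, -0.2]
gripper_width: 0.614
```

```bash
python3 wl.py w5
```

```text
8.9667 [ 0.6592 -0.1078  0.2105] tool x yaw 6.05 z [-0.0067  0.0042 -1.    ] 0.6143497708944129 [ 0.7 -0.6 -0.2]
```

View pics/w5.png

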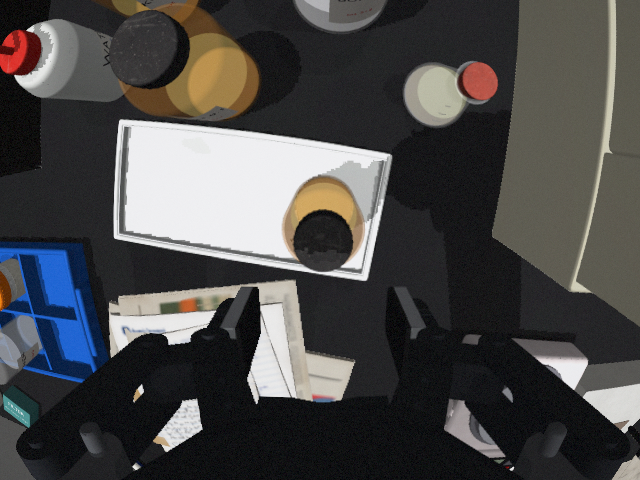

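Amber is upright on the tray (cap at 323,240). Next is blue.

Call:
send_rows:
  motion: "-1 2 0 0 0 0 0.4;-1.9 3.5 0 0 0 0 0.4;-1.9 3.5 0 0 0 0 0.4;-1.9 3.5 0 0 0 0 0.4;-1.9 3.5 0 0 0 0 0.4;-1.9 3.5 0 0 0 0 0.4;-1.9 3.5 0 0 0 0 0.4;-1.9 3.5 0 0 0 0 0.4;-1.9 3.5 0 0 0 0 0.4;-1.9 3.5 0 0 0 0 0.4;-1.9 3.5 0 0 0 0 0.4;-1 2 0 0 0 0 0.4;0 0 0 0 0 0 0.4;0 0 0 0 0 0 0.4"

```text
t: 10.18
eef_pos: [0.4245, 0.2863, 0.1911]
tool_rot: [0.001, 0.999, 0.049, -0.015]
contact_force: [-0.3, -1.5, 0.7]
gripper_width: 0.6
```

```bash
python3 wl.py w6
```

```text
10.1833 [0.4245 0.2863 0.1911] tool x yaw 5.6 z [-0.0296 -0.0043 -0.9996] 0.600144371890858 [-0.3 -1.5  0.7]
```

View pics/w6.png

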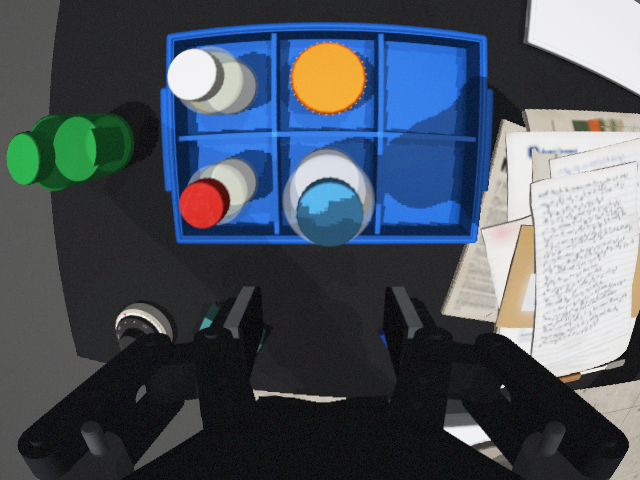

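Run:
```python
from h import *
o=get_obs(); print(o['t'],o['eef_pos'],o['tool_rot'])
for n,p,z in [('white',(195,75),.109),('jar',(329,77),.064),('blue',(330,212),.134),('red',(204,203),.104)]: print(n,atz('wrist',p,z,o).round(4))
```

```text
10.2333 [0.42449672 0.28620887 0.19112471] [ 0.00125869  0.99870177  0.04866433 -0.01499898]
white [0.5237 0.3727 0.109 ]
jar [0.5323 0.2917 0.064 ]
blue [0.4515 0.2842 0.134 ]
red [0.443  0.3639 0.104 ]
```

Call:
send_rows:
  motion: "1.5 0 0 0.2 -1 0 0.4;1 0 -1 0 -0.7 0 0.4;0 0 -1 0 0 0 0.4;0 0 0 0 0 0 0.4"

```text
t: 10.57
eef_pos: [0.4558, 0.2799, 0.1685]
tool_rot: [0.002, 0.999, 0.044, 0.002]
contact_force: [-0.2, -0.2, -0.7]
gripper_width: 0.597
```

Call:
send_rows:
  motion: "-0.5 0.4 -1.3 0 0 0 0.4;0 0 -1 0 0 0 0.4;0 0 -1 0 0 0 0.4;0 0 0 0 0 0 0.4"

```text
t: 10.9
eef_pos: [0.4539, 0.2792, 0.1327]
tool_rot: [0.003, 0.999, 0.04, 0.001]
contact_force: [0.7, 0.0, 0.3]
gripper_width: 0.597
```

Call:
send_rows:
  motion: "-0.4 0.5 -0.6 0 0 0 0.4;-0.2 0.3 -0.7 0 0 0 0.4;0 0 -0.5 0 0 0 0.4;0 0 0 0 0 0 0.4"

```text
t: 11.23
eef_pos: [0.448, 0.2875, 0.1132]
tool_rot: [0.003, 0.999, 0.04, 0.001]
contact_force: [-0.5, -0.8, 0.0]
gripper_width: 0.599
```

```bash
python3 wl.py w7
```

```text
11.2333 [0.448  0.2875 0.1132] tool x yaw 4.55 z [ 0.003  -0.0056 -1.    ] 0.5991705701373844 [-0.5 -0.8  0. ]
```

View pics/w7.png

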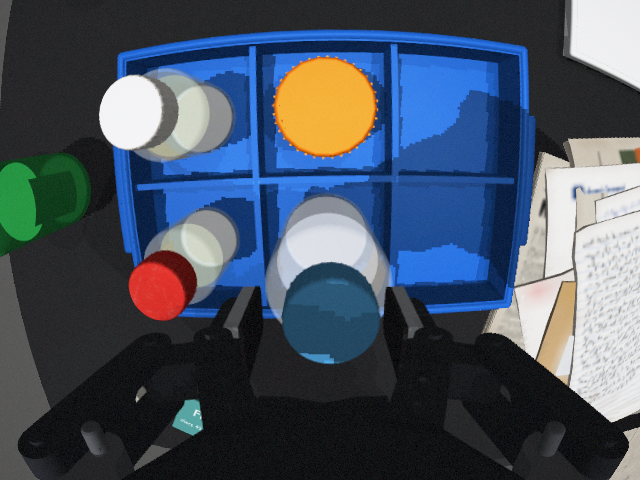

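Call:
send_rows:
  motion: "0 -0.5 0 0 0 0 0.4;0 0 0 0 0 0 0.4;0 0 0 0 0 0 0.7;0 0 0 0 0 0 1;0 0 0 0 0 0 1;0 0 0 0 0 0 1;0 0 0 0 0 0 1;0 0 0 0 0 0 1"

```text
t: 11.95
eef_pos: [0.4488, 0.2827, 0.1149]
tool_rot: [0.002, 0.999, 0.04, 0.003]
contact_force: [-0.2, 1.3, -0.6]
gripper_width: 0.441
```

Call:
send_rows:
  motion: "0 0 2 0 0 0 1;0 0 3 0 0 0 1;0 0 3 0 0 0 1;0 0 1.5 0 0 0 1;1 -1.5 0 0 0 0 1;2 -3 0 0 0 0 1;2.1 -3.1 0 0 0 0 1;2.1 -3.1 0 0 0 0 1;2.1 -3.1 0 0 0 0 1;2.1 -3.1 0 0 0 0 1;2.1 -3.1 0 0 0 0 1;2.1 -3.1 0 0 0 0 1;2.1 -3.1 0 0 0 0 1;2 -2.8 0 0 0 0 1;1 -1.5 0 0 0 0 1;0 0 0 0 0 0 1;0 0 0 0 0 0 1"

```text
t: 13.37
eef_pos: [0.6542, -0.0426, 0.2094]
tool_rot: [0.005, 0.999, 0.043, -0.003]
contact_force: [0.8, 0.3, -2.9]
gripper_width: 0.445
```

Call:
send_rows:
  motion: "0.8 1.5 0 0 0 0 1;0 0.5 -1.5 0 0 0 1;0 0 -2 0 0 0 1;0 0 -2 0 0 0 1;0 0 -1.5 0 0 0 1;0 0 0 0 0 0 1;0 0 0 0 0 0 1"

```text
t: 13.95
eef_pos: [0.6554, -0.0137, 0.1318]
tool_rot: [0.003, 0.999, 0.049, -0.006]
contact_force: [-0.0, 0.4, -2.0]
gripper_width: 0.442
```

Call:
send_rows:
  motion: "0.5 -0.9 -0.3 0.4 -0.5 0 1;0 0 -0.5 0 0 0 1;0 0 -0.3 0 0 0 1;0 0 0 0 0 0 1;0 0 0 0 0 0 1"

```text
t: 14.37
eef_pos: [0.6611, -0.0224, 0.1219]
tool_rot: [-0.0, 0.999, 0.05, -0.0]
contact_force: [-0.8, -1.1, -2.4]
gripper_width: 0.443
```

Call:
send_rows:
  motion: "0 0 -0.5 0 0 0 1;0 0 -0.3 0 0 0 1;0 0 0 0 0 0 1;0 0 0 0 0 0 1"

```text
t: 14.7
eef_pos: [0.6626, -0.0224, 0.1151]
tool_rot: [-0.0, 0.999, 0.049, 0.002]
contact_force: [-0.5, 0.4, -2.2]
gripper_width: 0.44
```

Call:
send_rows:
  motion: "0 0 -0.2 0 0 0 1;0 0 0 0 0 0 1"

```text
t: 14.87
eef_pos: [0.6645, -0.0217, 0.1155]
tool_rot: [-0.0, 0.999, 0.049, 0.004]
contact_force: [-0.3, -0.6, -2.6]
gripper_width: 0.44
```

Call:
send_rows:
  motion: "-0.1 0 -0.4 0 0.4 0 1;0 0 0 0 0 0 1;0 0 0 0 0 0 1"

```text
t: 15.12
eef_pos: [0.6677, -0.0201, 0.116]
tool_rot: [-0.001, 0.999, 0.05, 0.005]
contact_force: [-0.2, 0.5, -2.4]
gripper_width: 0.439
```

```bash
python3 wl.py w8; python3 -c "
from h import *
o=get_obs();print(o['q'].round(3),o['joint_vel'].round(3),o['eef_pos'])"
```

```text
15.1167 [ 0.6677 -0.0201  0.116 ] tool x yaw 5.7 z [ 0.01    0.0022 -0.9999] 0.43898098026018756 [-0.2  0.5 -2.4]
[ 0.303  0.635 -0.526  1.649  0.373  0.949 -1.826] [ 0.     0.006  0.004  0.011 -0.002  0.001 -0.001] [ 0.66749428 -0.02015215  0.11573842]
```

View pics/w8.png

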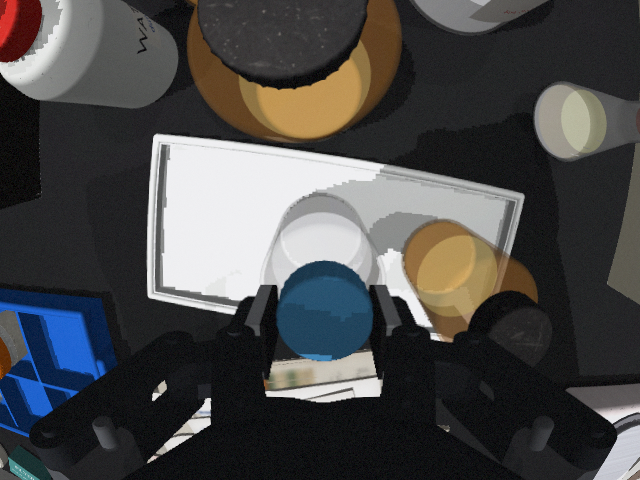

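Call:
send_rows:
  motion: "-0.5 0 -0.5 0 0.3 0 1;-0.2 0 -0.2 0 0 0 1;0 0 0 0 0 0 1"

```text
t: 15.42
eef_pos: [0.6674, -0.0196, 0.1153]
tool_rot: [-0.001, 0.999, 0.05, 0.01]
contact_force: [-0.2, -0.2, -2.8]
gripper_width: 0.443
```

Run:
```python
from h import *
im=read_camera('scene'); c=im[120:260,240:400]; cv2.imwrite('pics/s2.png',cv2.resize(c,None,fx=4.2,fy=4.2,interpolation=cv2.INTER_CUBIC)[:,:,::-1])
o=get_obs();print(o['q'].round(3),o['joint_torque'].round(2),o['eef_pos'],o['contact_force'],o['torque'])
```

```text
[ 0.304  0.63  -0.526  1.659  0.377  0.934 -1.831] [-6.000e-02 -6.238e+01 -7.850e+00 -2.381e+01  4.000e-02  8.000e-02
 -2.000e-02] [ 0.66734161 -0.01949705  0.11517496] [0.46451835 0.28324923 5.17365436] [ 0.0583868  -0.2266905   0.02755458]
```

View pics/s2.png

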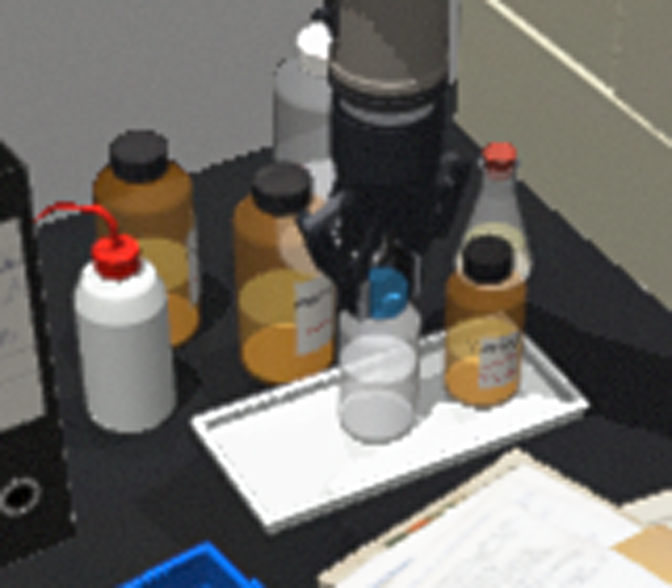

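Force has gone to +5 N, so the bottle stands on the tray. Releasing.

Call:
send_rows:
  motion: "0 0 0 0 0 0 0.4;0 0 0 0 0 0 0.4;0 0 0 0 0 0 0.4;0 0 0 0 0 0 0.4;0 0 2 0 0 0 0.4;0 0 3 0 0 0 0.4;0 0 3 0 0 0 0.4;0 0 2 0 0 0 0.4;0 0 0 0 0 0 0.4"

```text
t: 16.22
eef_pos: [0.6612, -0.0195, 0.212]
tool_rot: [-0.002, 0.999, 0.05, 0.002]
contact_force: [0.0, -0.4, 0.2]
gripper_width: 0.599
```

```bash
python3 wl.py w9
```

```text
16.2167 [ 0.6612 -0.0195  0.212 ] tool x yaw 5.74 z [ 0.0045  0.0038 -1.    ] 0.5989425546527931 [ 0.  -0.4  0.2]
```

View pics/w9.png

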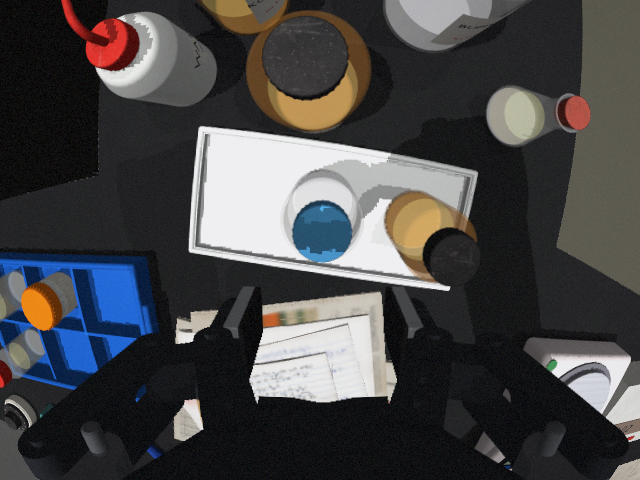

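Blue stands on the tray (cap at 322,230). Next is white.

Call:
send_rows:
  motion: "-0.6 1.8 0 0 0 0 0.42;-1.2 3.7 0 0 0 0 0.42;-1.2 3.7 0 0 0 0 0.42;-1.2 3.7 0 0 0 0 0.42;-1.2 3.7 0 0 0 0 0.42;-1.2 3.7 0 0 0 0 0.42;-1.2 3.7 0 0 0 0 0.42;-1.2 3.7 0 0 0 0 0.42;-1.2 3.7 0 0 0 0 0.42;-1.2 3.7 0 0 0 0 0.42;-1 3 0 0 0 0 0.42;-0.5 1 0 0 0 0 0.42;0 0 -1 0 0 0 0.42;0 0 0 0 0 0 0.42"

```text
t: 17.43
eef_pos: [0.5118, 0.3756, 0.1776]
tool_rot: [0.004, 0.999, 0.046, -0.012]
contact_force: [-0.1, -0.9, -0.4]
gripper_width: 0.576
```

```bash
python3 wl.py w10
```

```text
17.4333 [0.5118 0.3756 0.1776] tool x yaw 5.24 z [-0.024  -0.01   -0.9997] 0.5761043188004656 [-0.1 -0.9 -0.4]
```

View pics/w10.png

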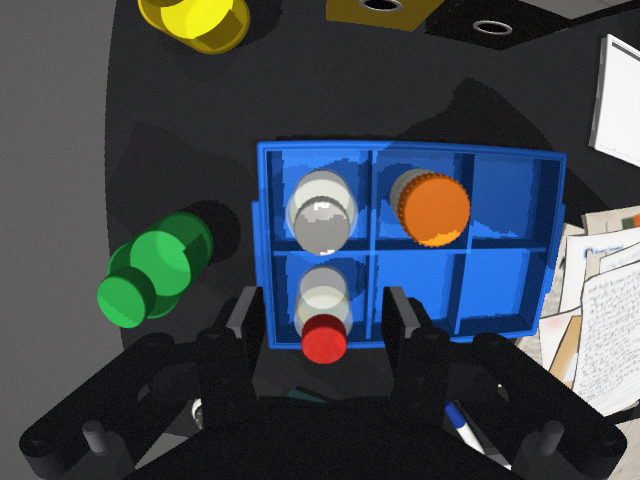

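Run:
```python
from h import *
o=get_obs(); print(o['eef_pos'])
for n,p,z in [('white',(322,226),.109),('jar',(435,210),.064)]: print(n,atz('wrist',p,z,o).round(4))
```

```text
[0.51222757 0.37547574 0.17847617]
white [0.528  0.3763 0.109 ]
jar [0.5352 0.2948 0.064 ]
```

Call:
send_rows:
  motion: "1 0 0 0.5 -0.8 0 0.42;0.7 0 -0.5 0 -0.5 0 0.42;0 0 -1 0 0 0 0.42;0 0 0 0 0 0 0.42;0 0 0 0 0 0 0.42"

```text
t: 17.9
eef_pos: [0.5369, 0.3658, 0.1601]
tool_rot: [0.003, 0.999, 0.039, 0.001]
contact_force: [0.2, 0.5, 0.3]
gripper_width: 0.58
```

Target (0.527, 0.375).

Call:
send_rows:
  motion: "-1 0.9 -1 0 0 0 0.42;0 0 -1 0 0 0 0.42;0 0 -0.5 0 0 0 0.42;0 0 0 0 0 0 0.42"

```text
t: 18.23
eef_pos: [0.5292, 0.3719, 0.1337]
tool_rot: [0.003, 0.999, 0.037, 0.002]
contact_force: [-0.2, 1.1, -0.4]
gripper_width: 0.583
```

Call:
send_rows:
  motion: "-0.2 0.4 -1.5 0 0 0 0.42;0 0 -1.5 0 0 0 0.42;0 0 -1 0 0 0 0.42;0 0 0 0 0 0 0.42;0 0 0 0 0 0 0.42"

```text
t: 18.65
eef_pos: [0.528, 0.3747, 0.0892]
tool_rot: [0.004, 0.999, 0.036, 0.002]
contact_force: [0.6, -0.3, 0.8]
gripper_width: 0.58
```

```bash
python3 wl.py w11
```

```text
18.65 [0.528  0.3747 0.0892] tool x yaw 4.15 z [ 0.0039 -0.0076 -1.    ] 0.5796983366754296 [ 0.6 -0.3  0.8]
```

View pics/w11.png

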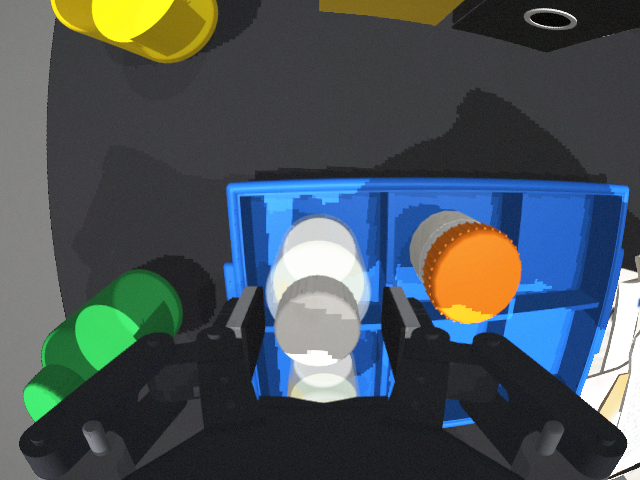

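Centred (cap at 318,319). Close.

Call:
send_rows:
  motion: "0 0 0 0 0 0 1;0 0 0 0 0 0 1;0 0 0 0 0 0 1;0 0 0 0 0 0 1;0 0 0 0 0 0 1;0 0 0 0 0 0 1"

```text
t: 19.2
eef_pos: [0.5286, 0.3751, 0.0907]
tool_rot: [0.003, 0.999, 0.036, 0.003]
contact_force: [0.4, -0.3, -1.0]
gripper_width: 0.382
```

Call:
send_rows:
  motion: "0 0 2 0 0 0 1;0 0 3 0 0 0 1;0 0 3 0 0 0 1;0 0 2 0 0 0 1;0.7 -1.6 0 0 0 0 1;1.4 -3.2 0 0 0 0 1;1.4 -3.3 0 0 0 0 1;1.4 -3.3 0 0 0 0 1;1.4 -3.3 0 0 0 0 1;1.4 -3.3 0 0 0 0 1;1.4 -3.3 0 0 0 0 1;1.4 -3.3 0 0 0 0 1;1.2 -2.7 0 0 0 0 1;0.7 -1.6 0 0 0 0 1;0 0 0 0 0 0 1;0 0 0 0 0 0 1"

```text
t: 20.53
eef_pos: [0.6505, 0.0711, 0.1965]
tool_rot: [0.004, 0.999, 0.039, 0.002]
contact_force: [-0.1, 0.9, -1.4]
gripper_width: 0.377
```

```bash
python3 wl.py w12
```

```text
20.5333 [0.6505 0.0711 0.1965] tool x yaw 4.46 z [ 0.0042 -0.007  -1.    ] 0.3774386026824811 [-0.1  0.9 -1.4]
```

View pics/w12.png

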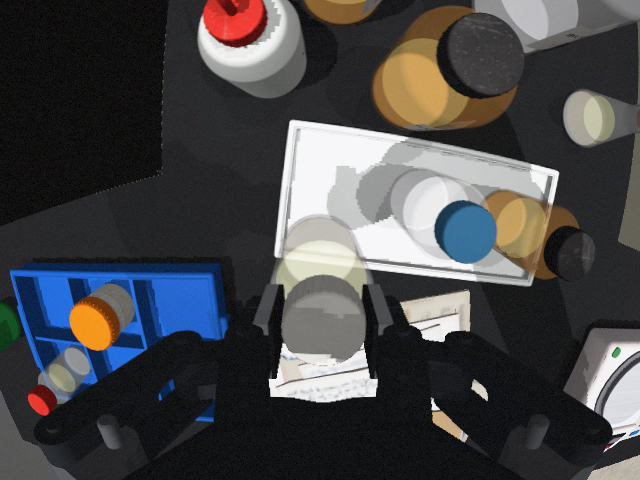

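Call:
send_rows:
  motion: "1 -0.8 -1 0.3 0 0 1;0.4 -0.2 -2 0 0 0 1;0 0 -2 0 0 0 1;0 0 -1.5 0 0 0 1;0 0 0 0 0 0 1;0 0 0 0 0 0 1"

```text
t: 21.08
eef_pos: [0.6655, 0.0685, 0.1279]
tool_rot: [-0.001, 0.999, 0.045, 0.003]
contact_force: [0.9, 0.3, -1.6]
gripper_width: 0.38
```

Call:
send_rows:
  motion: "-0.1 -0.9 -1 0 0.3 0 1;0 0 -1 0 0 0 1;0 0 -0.5 0 0 0 1;0 0 0 0 0 0 1;0 0 0 0 0 0 1"

```text
t: 21.5
eef_pos: [0.6655, 0.0606, 0.1022]
tool_rot: [-0.002, 0.999, 0.046, 0.002]
contact_force: [0.1, 0.2, -1.3]
gripper_width: 0.382
```

Call:
send_rows:
  motion: "0 0 -0.6 0 0 0 1;0 0 -0.6 0 0 0 1;0 0 0 0 0 0 1;0 0 0 0 0 0 1"

```text
t: 21.83
eef_pos: [0.6663, 0.0608, 0.0903]
tool_rot: [-0.002, 0.999, 0.046, 0.003]
contact_force: [0.2, -0.2, -1.3]
gripper_width: 0.384
```

Call:
send_rows:
  motion: "-0.1 0 -0.3 0 0.2 0 1;0 0 -0.2 0 0 0 1;0 0 0 0 0 0 1"

```text
t: 22.08
eef_pos: [0.6694, 0.0618, 0.0908]
tool_rot: [-0.002, 0.999, 0.046, 0.006]
contact_force: [-0.1, 0.5, -2.0]
gripper_width: 0.381
```

Same sign as before: it is resting on the tray. Release.

Call:
send_rows:
  motion: "0 0 0 0 0 0 0.42;0 0 0 0 0 0 0.42;0 0 0 0 0 0 0.42;0 0 0 0 0 0 0.42;0 0 2 0 0 0 0.42;0 0 3 0 0 0 0.42;0 0 3 0 0 0 0.42;0 0 3 0 0 0 0.42;0 0 0 0 0 0 0.42"

```text
t: 22.83
eef_pos: [0.667, 0.0622, 0.2025]
tool_rot: [-0.003, 0.999, 0.047, 0.003]
contact_force: [0.5, 0.6, 1.8]
gripper_width: 0.579
```

```bash
python3 wl.py w13
```

```text
22.8333 [0.667  0.0622 0.2025] tool x yaw 5.38 z [ 0.005   0.0054 -1.    ] 0.5791604585365232 [0.5 0.6 1.8]
```

View pics/w13.png

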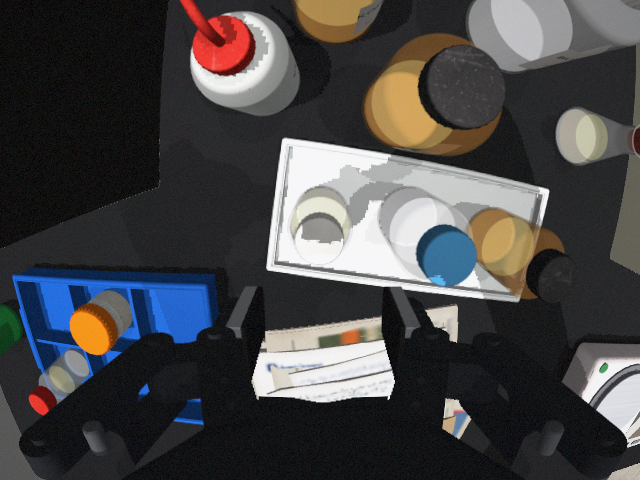

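All three stand on the tray. Now the jar.

Call:
send_rows:
  motion: "-0.9 1.6 0 0 0 0 0.2;-1.8 3.2 0 0 0 0 0.2;-1.8 3.2 0 0 0 0 0.2;-1.8 3.2 0 0 0 0 0.2;-1.8 3.2 0 0 0 0 0.2;-1.8 3.2 0 0 0 0 0.2;-1.8 3.2 0 0 0 0 0.2;-0.9 1.6 -1 0 0 0 0.2;0 0 -1 0 0 0 0.2;0 0 -1 0 0 0 0.2;0 0 0 0 0 0 0.2;0 0 0 0 0 0 0.2"

```text
t: 23.88
eef_pos: [0.529, 0.2856, 0.1578]
tool_rot: [0.001, 0.999, 0.043, -0.004]
contact_force: [0.1, -0.3, 0.9]
gripper_width: 0.803
```

```bash
python3 wl.py w14
```

```text
23.8833 [0.529  0.2856 0.1578] tool x yaw 4.95 z [-0.0083 -0.0028 -1.    ] 0.8027045457337171 [ 0.1 -0.3  0.9]
```

View pics/w14.png

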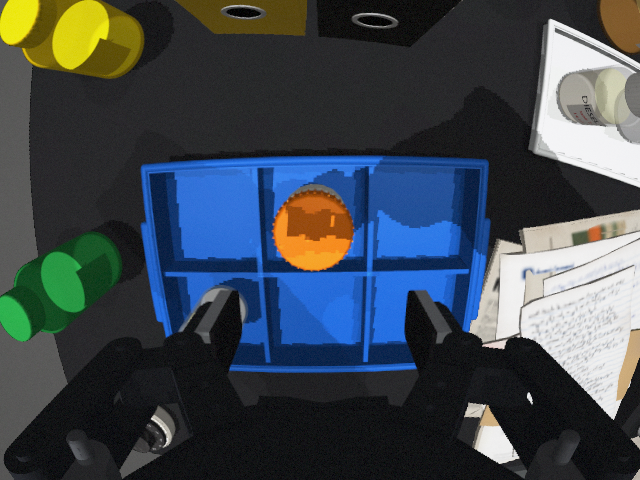

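Run:
```python
from h import *
o=get_obs(); print(o['eef_pos'])
print(atz('wrist',(313.5,231),.064,o).round(4), proj('wrist',o['eef_pos']+[0,0,-.05],o))
```

```text
[0.52916097 0.28497816 0.15757463]
[0.5358 0.2908 0.064 ] [321.39095817 264.61323414]
```

Target (0.536, 0.291).

Call:
send_rows:
  motion: "0.7 0.6 -1 0 -0.5 0 0.2;0 0 -2 0 0 0 0.2;0 0 -2 0 0 0 0.2;0 0 -1.5 0 0 0 0.2;0 0 0 0 0 0 0.2;0 0 0 0 0 0 0.2"

```text
t: 24.43
eef_pos: [0.5452, 0.2861, 0.0895]
tool_rot: [0.002, 0.999, 0.036, 0.004]
contact_force: [0.4, -0.4, -0.4]
gripper_width: 0.799
```

Call:
send_rows:
  motion: "-0.9 0.5 -0.5 0 0.4 0.5 0.2;0 0 -1 0 0 0 0.2;0 0 -1 0 0 0 0.2;0 0 0 0 0 0 0.2;0 0 0 0 0 0 0.2"

```text
t: 24.85
eef_pos: [0.5379, 0.292, 0.0644]
tool_rot: [0.001, 0.999, 0.04, 0.003]
contact_force: [0.6, 0.4, 0.0]
gripper_width: 0.801
```

```bash
python3 wl.py w15
```

```text
24.85 [0.5379 0.292  0.0644] tool x yaw 4.56 z [ 0.005 -0.001 -1.   ] 0.8005902091801929 [0.6 0.4 0. ]
```

View pics/w15.png

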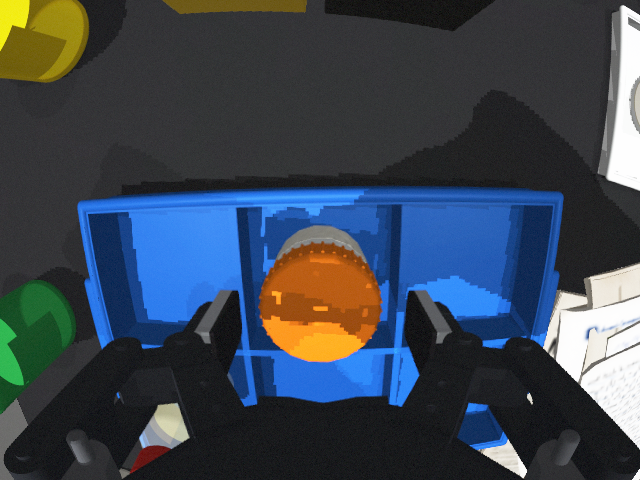

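Run:
```python
from h import *
o=get_obs(); print(o['eef_pos'],atz('wrist',(320.5,302),.064,o).round(4))
```

```text
[0.53775749 0.29183679 0.06437728] [0.5394 0.2922 0.064 ]
```

Call:
send_rows:
  motion: "0 0 -1 0 0.2 0 0.2;0 0 -0.8 0 0 0 0.2;0 0 0 0 0 0 0.2;0 0 0 0 0 0 0.2"

```text
t: 25.23
eef_pos: [0.5384, 0.2921, 0.0453]
tool_rot: [0.0, 0.999, 0.04, 0.001]
contact_force: [-0.3, 0.9, -0.5]
gripper_width: 0.799
```

Call:
send_rows:
  motion: "0 0 -0.6 0 0 0 0.2;0 0 0 0 0 0 0.2;0 0 0 0 0 0 0.2"

```text
t: 25.48
eef_pos: [0.5385, 0.2921, 0.0386]
tool_rot: [0.0, 0.999, 0.04, 0.001]
contact_force: [0.6, 0.6, -0.7]
gripper_width: 0.804
```

Call:
send_rows:
  motion: "0 0 0 0 0 0 0.6;0 0 0 0 0 0 1;0 0 0 0 0 0 1;0 0 0 0 0 0 1;0 0 0 0 0 0 1;0 0 0 0 0 0 1;0 0 0 0 0 0 1"

```text
t: 26.07
eef_pos: [0.5386, 0.292, 0.0393]
tool_rot: [0.0, 0.999, 0.04, 0.001]
contact_force: [-0.4, 0.5, -0.1]
gripper_width: 0.607
```

```bash
python3 wl.py w16
python3 - <<'E'
from h import *
read_camera('top')
im=read_camera('top'); c=im[150:310,170:420]; cv2.imwrite('pics/t16.png',cv2.resize(c,None,fx=3,fy=3,interpolation=cv2.INTER_CUBIC)[:,:,::-1])
E
```

```text
26.0667 [0.5386 0.292  0.0393] tool x yaw 4.54 z [ 2.8e-03 -8.0e-04 -1.0e+00] 0.6070653653694394 [-0.4  0.5 -0.1]
```

View pics/w16.png

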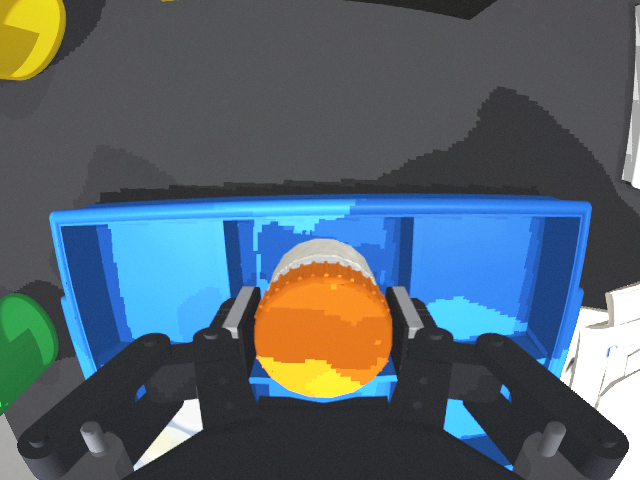

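View pics/t16.png

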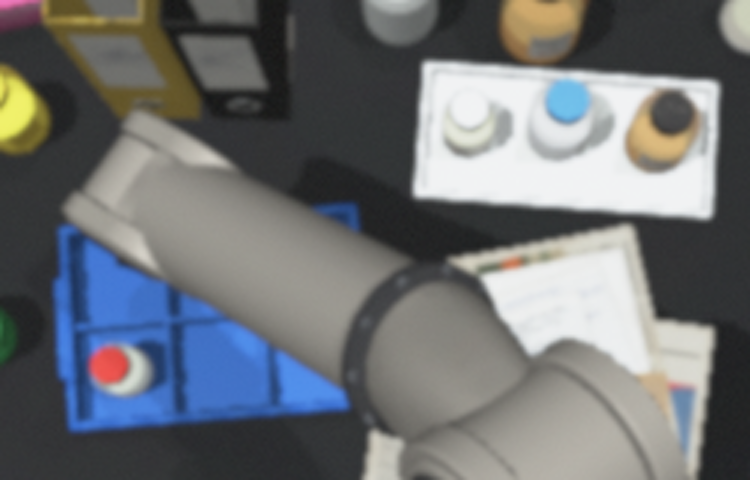

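Run:
```python
from h import *
o=get_obs(); print(o['eef_pos'],atz('wrist',(323.5,329.5),.0645,o).round(4))
```

```text
[0.53857013 0.29199689 0.03928151] [0.5416 0.2913 0.0645]
```

Call:
send_rows:
  motion: "0 0 2 0 0 0 1;0 0 3 0 0 0 1;0 0 3.5 0 0 0 1;0 0 3.5 0 0 0 1;-0.2 -2 2 0 0 0 1;-0.4 -3.8 0 0 0 0 1;-0.4 -3.8 0 0 0 0 1;-0.4 -3.8 0 0 0 0 1;-0.4 -3.8 0 0 0 0 1;-0.4 -3.8 0 0 0 0 1;-0.4 -3.8 0 0 0 0 1;-0.4 -3.8 0 0 0 0 1;-0.4 -3.8 0 0 0 0 1;-0.4 -3.8 0 0 0 0 1;-0.4 -3.8 0 0 0 0 1;-0.4 -3.8 0 0 0 0 1;0 -2 0 0 0 0 1;0 0 0 0 0 0 1;0 0 0 0 0 0 1"

```text
t: 27.8
eef_pos: [0.4789, -0.1846, 0.186]
tool_rot: [0.0, 0.999, 0.042, 0.001]
contact_force: [0.2, 0.7, -3.0]
gripper_width: 0.602
```

```bash
python3 wl.py w17
```

```text
27.8 [ 0.4789 -0.1846  0.186 ] tool x yaw 4.85 z [ 2.5e-03 -1.0e-04 -1.0e+00] 0.6024364177486948 [ 0.2  0.7 -3. ]
```

View pics/w17.png

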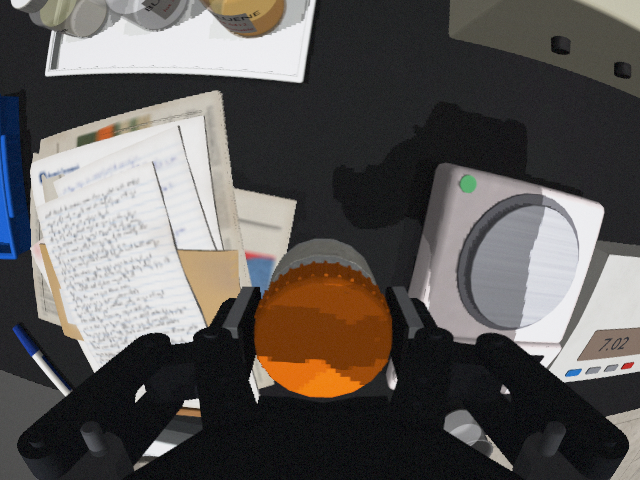

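Run:
```python
from h import *
im=cv2.imread('pics/w17.png'); c=im[170:350,430:620]
cv2.imwrite('pics/w17c.png',cv2.resize(c,None,fx=3.3,fy=3.3,interpolation=cv2.INTER_CUBIC))
```

```text
(no output)
```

View pics/w17c.png

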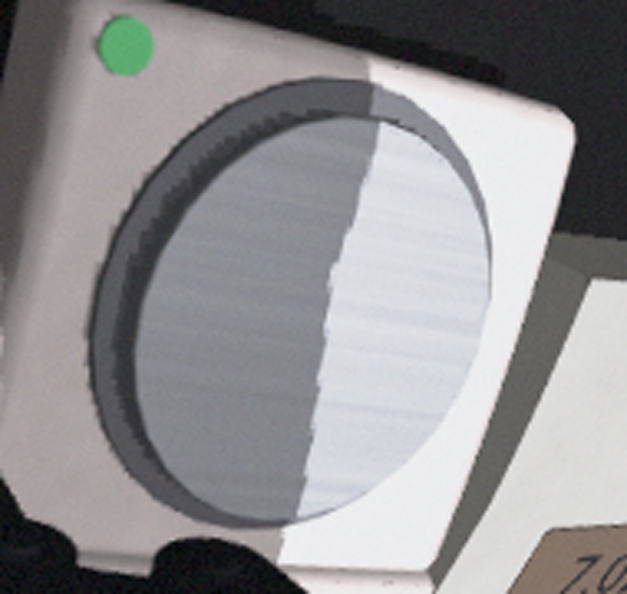

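Run:
```python
from h import *
o=get_obs()
pts=[(136,345),(160,245),(215,170),(290,128),(370,117),(440,150),(480,205),(491,270),(470,350),(425,430),(370,485),(298,522),(230,510),(165,450)]
W=np.array([atz('wrist',(430+u/3.3,170+v/3.3),.068,o)[:2] for u,v in pts])
A=np.c_[2*W,np.ones(len(W))]; s=np.linalg.lstsq(A,(W**2).sum(1),rcond=None)[0]
print(o['eef_pos'],s[:2],np.sqrt(s[2]+s[:2]@s[:2]))
print((np.linalg.norm(W-s[:2],axis=1)*1000).round(1))
```

```text
[ 0.47898097 -0.18456379  0.18594564] [ 0.46401029 -0.35789098] 0.05404584087548501
[53.6 54.8 54.8 53.3 53.6 54.  55.3 55.2 52.2 52.1 54.  56.9 54.3 52.2]
```

Call:
send_rows:
  motion: "-0.2 -2 0 0 0 0 1;-0.4 -3.8 0 0 0 0 1;-0.4 -3.8 0 0 0 0 1;-0.4 -3.8 0 0 0 0 1;-0.2 -3 0 0 0 0 1;0 -0.8 -1 0 0 0 1;0 0 -1 0 0 0 1;0 0 -1 0 0 0 1;0 0 0 0 0 0 1;0 0 0 0 0 0 1"

```text
t: 28.68
eef_pos: [0.4695, -0.3418, 0.1542]
tool_rot: [-0.003, 0.998, 0.059, 0.003]
contact_force: [0.5, -0.2, -1.9]
gripper_width: 0.609
```

Call:
send_rows:
  motion: "-0.5 -1.6 -1 0.3 0.2 0 1;0 0 -1 0 0 0 1;0 0 -0.8 0 0 0 1;0 0 0 0 0 0 1;0 0 0 0 0 0 1"

```text
t: 29.1
eef_pos: [0.4682, -0.3489, 0.1258]
tool_rot: [-0.008, 0.998, 0.065, 0.002]
contact_force: [-0.3, -0.4, -1.4]
gripper_width: 0.604
```

Call:
send_rows:
  motion: "-0.6 -1 -0.3 -0.9 0.2 0 1;-0.3 -0.4 -0.3 0 0 0 1;0 0 0 0 0 0 1;0 0 0 0 0 0 1"

```text
t: 29.43
eef_pos: [0.4594, -0.363, 0.1206]
tool_rot: [0.001, 0.998, 0.066, 0.0]
contact_force: [0.3, 0.0, -2.1]
gripper_width: 0.601
```

```bash
python3 wl.py w18
```

```text
29.4333 [ 0.4594 -0.363   0.1206] tool x yaw 7.62 z [ 0.0011 -0.0028 -1.    ] 0.6007824267875597 [ 0.3  0.  -2.1]
```

View pics/w18.png

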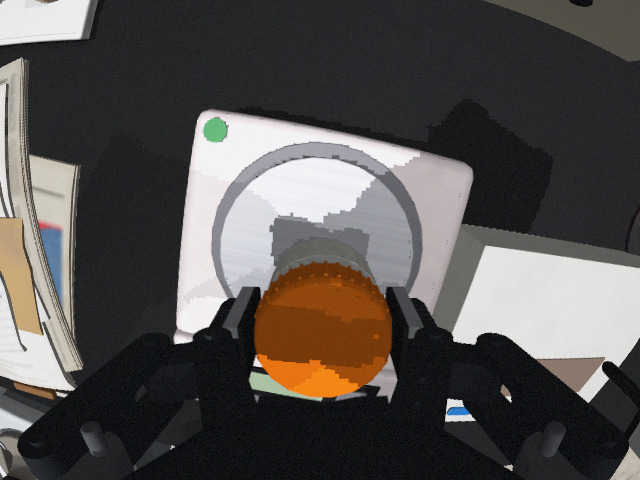

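Run:
```python
import cv2
im=cv2.imread('pics/w18.png'); c=im[130:310,200:430]
cv2.imwrite('pics/w18c.png',cv2.resize(c,None,fx=3.2,fy=3.2,interpolation=cv2.INTER_CUBIC))
```

```text
(no output)
```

View pics/w18c.png

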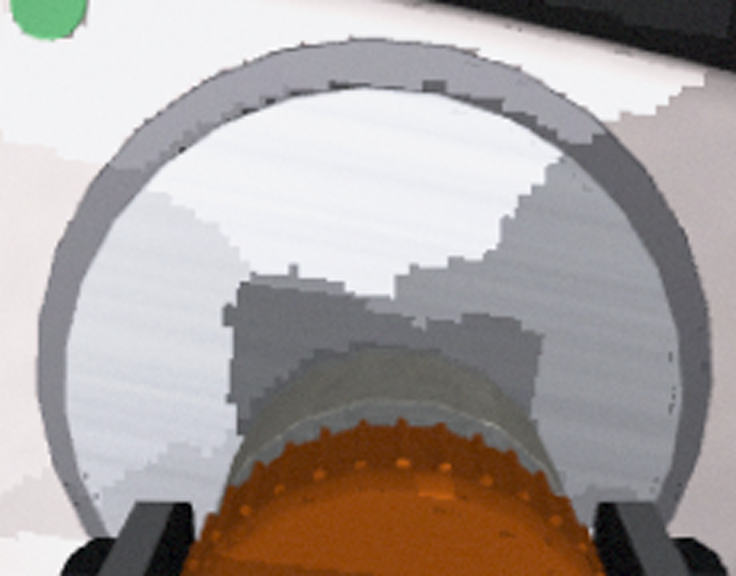

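Run:
```python
from h import *
o=get_obs()
def W(pts,z): return np.array([atz('wrist',(200+u/3.2,130+v/3.2),z,o)[:2] for u,v in pts])
def fit(P,r=None):
    from scipy.optimize import least_squares
    return least_squares(lambda s:np.linalg.norm(P-s[:2],axis=1)-(s[2] if r is None else r),[*P.mean(0),.05])
P=W([(66,375),(95,255),(150,180),(250,112),(370,88),(470,105),(565,158),(640,240),(680,345),(682,420),(655,505),(100,505)],.068)
f=fit(P); print(o['eef_pos'],'pan',f.x,np.abs(f.fun).max(), fit(P,.055).x[:2])
zb=o['eef_pos'][2]-.0353
J=W([(300,374),(330,356),(360,347),(390,345),(420,347),(450,356),(480,371)],zb)
f=fit(J,.026); print('jar bottom',f.x[:2],f.fun.round(4))
P=W([],.0)if 0 else None
print('lid', atz('wrist',(323.5,330),o['eef_pos'][2]+.0252,o))
```

```text
[ 0.4593024  -0.36305045  0.12059371] pan [ 0.46300033 -0.3599907   0.05378466] 0.0006874725196169829 [ 0.46170178 -0.36003258]
jar bottom [ 0.4531197  -0.36441878] [-0.0003  0.0001  0.0002  0.0001  0.0001 -0.0001 -0.0002]
lid [ 0.46216699 -0.36356168  0.14579371]
```

Call:
send_rows:
  motion: "0.5 0.4 -0.6 0 0 0 1;0 0 -0.5 0 0 0 1;0 0 0 0 0 0 1;0 0 0 0 0 0 1"

```text
t: 29.82
eef_pos: [0.4654, -0.3585, 0.109]
tool_rot: [0.002, 0.998, 0.066, 0.001]
contact_force: [1.1, 0.9, -1.3]
gripper_width: 0.612
```

Call:
send_rows:
  motion: "-0.3 -0.1 -0.4 0 0 0 1;0 0 -0.2 0 0 0 1;0 0 0 0 0 0 1;0 0 0 0 0 0 1"

```text
t: 30.15
eef_pos: [0.4624, -0.3596, 0.1032]
tool_rot: [0.002, 0.998, 0.066, 0.001]
contact_force: [0.5, 0.3, -0.8]
gripper_width: 0.605
```

Call:
send_rows:
  motion: "0 0 -0.3 0 0 0 1;0 0 0 0 0 0 1;0 0 0 0 0 0 1"

```text
t: 30.4
eef_pos: [0.4632, -0.36, 0.1046]
tool_rot: [0.003, 0.998, 0.066, 0.001]
contact_force: [0.0, -0.7, -2.0]
gripper_width: 0.604
```

Call:
send_rows:
  motion: "0 0 0 0 0 0 0.25;0 0 0 0 0 0 0.2;0 0 0 0 0 0 0.2;0 0 0 0 0 0 0.2;0 0 2 0 0 0 0.2;0 0 3 0 0 0 0.2;0 0 3 0 0 0 0.2;0 0 1 0 0 0 0.2;0 0 0 0 0 0 0.2;0 0 0 0 0 0 0.2"

```text
t: 31.23
eef_pos: [0.4614, -0.3594, 0.1944]
tool_rot: [0.001, 0.998, 0.066, -0.0]
contact_force: [-0.5, -0.1, -0.3]
gripper_width: 0.804
```

```bash
python3 wl.py w19;python3 - <<'E'
import cv2
im=cv2.imread('pics/w19.png'); c=im[120:320,210:440]
cv2.imwrite('pics/w19c.png',cv2.resize(c,None,fx=3,fy=3,interpolation=cv2.INTER_CUBIC))
E
```

```text
31.2333 [ 0.4614 -0.3594  0.1944] tool x yaw 7.56 z [-3.0e-04 -2.6e-03 -1.0e+00] 0.8038504194717719 [-0.5 -0.1 -0.3]
```

View pics/w19.png

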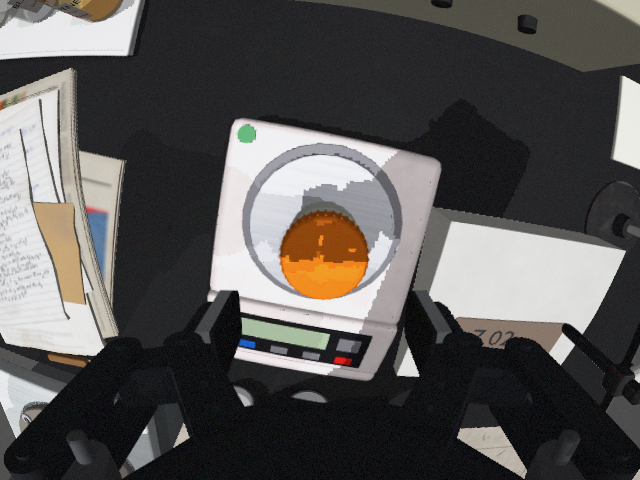

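View pics/w19c.png

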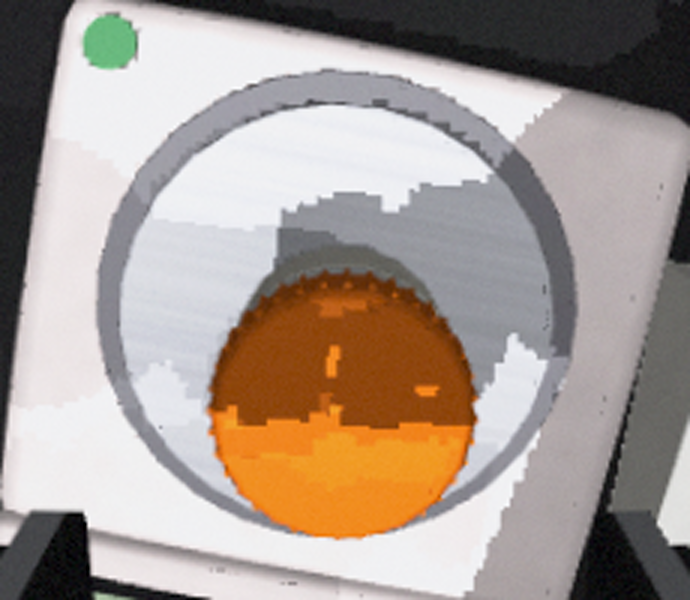

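Run:
```python
from h import *
from scipy.optimize import least_squares
o=get_obs()
def W(pts,z): return np.array([atz('wrist',(210+u/3,120+v/3),z,o)[:2] for u,v in pts])
def fit(P): return least_squares(lambda s:np.linalg.norm(P-s[:2],axis=1)-s[2],[*P.mean(0),.05])
f=fit(W([(120,300),(150,195),(220,132),(340,103),(440,128),(515,190),(552,280),(505,450),(440,512),(170,450),(250,520)],.068)); print('pan',f.x,np.abs(f.fun).max())
f=fit(W([(209,395),(475,400),(343,538),(250,495),(435,497),(230,335),(460,335)],.120));print('lid',f.x,np.abs(f.fun).max())
f=fit(W([(343,538),(250,495),(435,497),(300,530),(385,530)],.128));print('lid near',f.x)
im=read_camera('top'); c=im[220:350,430:540]; cv2.imwrite('pics/t19.png',cv2.resize(c,None,fx=4.5,fy=4.5,interpolation=cv2.INTER_CUBIC)[:,:,::-1])
```

```text
pan [ 0.46177026 -0.35958365  0.05529892] 0.0015807916399353111
lid [ 0.45811082 -0.36152938  0.02759037] 0.0010220560624881296
lid near [ 0.45682423 -0.36168484  0.02345132]
```

View pics/t19.png

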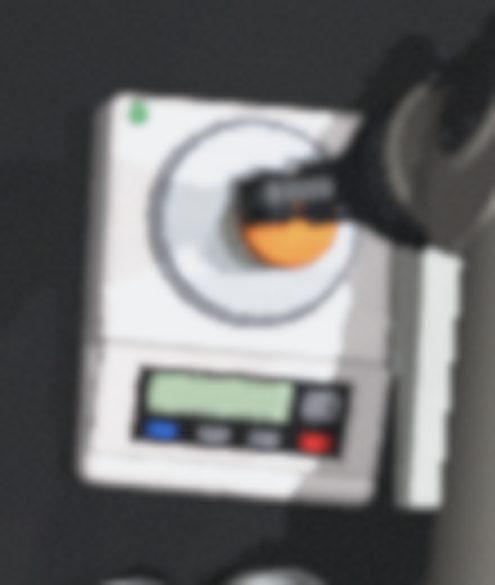

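Jar is about 4–5 mm off the pan centre, within the 12 mm allowed. The bottles go back next, white first, then blue, then amber, so that no carry passes over a tall one.

Call:
send_rows:
  motion: "0.8 1.6 0.5 0 0 0 0.2;1.7 3.5 0.5 0 0 0 0.2;1.7 3.5 0 0 0 0 0.42;1.7 3.5 0 0 0 0 0.42;1.7 3.5 0 0 0 0 0.42;1.7 3.5 0 0 0 0 0.42;1.7 3.5 0 0 0 0 0.42;1.7 3.5 0 0 0 0 0.42;1.7 3.5 0 0 0 0 0.42;1.7 3.5 0 0 0 0 0.42;1.7 3.5 0 0 0 0 0.42;1.7 3.5 0 0 0 0 0.42;0.8 2 0 0 0 0 0.42;0 0 0 0 0 0 0.42;0 0 0 0 0 0 0.42"

```text
t: 32.58
eef_pos: [0.6521, 0.082, 0.1757]
tool_rot: [-0.005, 0.998, 0.062, -0.021]
contact_force: [0.6, -0.3, -0.0]
gripper_width: 0.577
```

```bash
python3 wl.py w20
```

```text
32.5833 [0.6521 0.082  0.1757] tool x yaw 7.07 z [-0.042   0.0066 -0.9991] 0.57689822579416 [ 0.6 -0.3 -0. ]
```

View pics/w20.png

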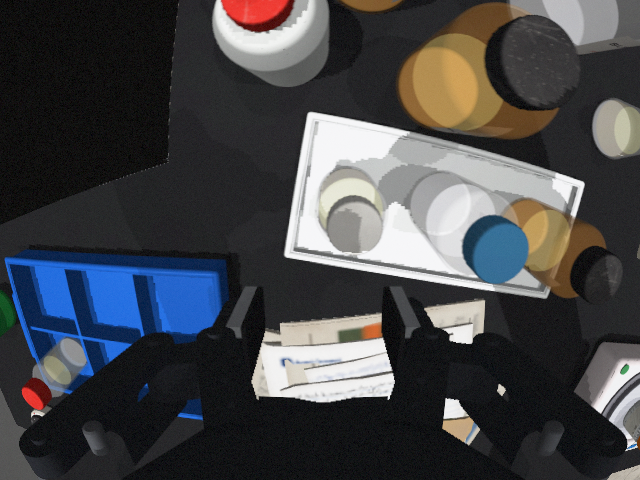

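Run:
```python
from h import *
o=get_obs(); print(o['eef_pos'])
for n,p,z in [('white',(355,226),.109),('blue',(496,249),.134),('amber',(597,275),.134)]: print(n,atz('wrist',p,z,o).round(4))
```

```text
[0.65161834 0.08209556 0.17559696]
white [0.6693 0.0658 0.109 ]
blue [ 0.6738 -0.0114  0.134 ]
amber [ 0.6656 -0.095   0.134 ]
```

Call:
send_rows:
  motion: "1 -1 0 -0.4 -1 -0.5 0.42;0.4 -0.6 0 0 -1 -0.5 0.42;0 0 0 0 0 0 0.42;0 0 0 0 0 0 0.42"

```text
t: 32.97
eef_pos: [0.6656, 0.0569, 0.1732]
tool_rot: [0.002, 0.999, 0.048, -0.004]
contact_force: [-0.7, 0.5, -0.3]
gripper_width: 0.581
```

Call:
send_rows:
  motion: "0.3 0.7 -1.5 0 -0.3 0 0.42;0 0 -2 0 0 0 0.42;0 0 -2 0 0 0 0.42;0 0 0 0 0 0 0.42;0 0 0 0 0 0 0.42"

```text
t: 33.38
eef_pos: [0.6702, 0.0558, 0.1194]
tool_rot: [0.004, 0.999, 0.043, 0.001]
contact_force: [0.1, -0.1, 0.0]
gripper_width: 0.577
```

```bash
python3 wl.py w21
```

```text
33.3833 [0.6702 0.0558 0.1194] tool x yaw 4.89 z [ 0.003  -0.0079 -1.    ] 0.5774805134081978 [ 0.1 -0.1  0. ]
```

View pics/w21.png

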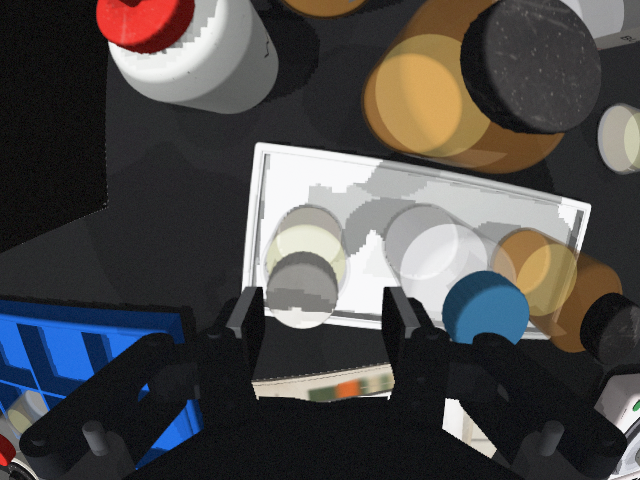

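Call:
send_rows:
  motion: "0 0.9 0 -0.4 0 0 0.42;0 0.2 0 0 0 0 0.42;0 0 0 0 0 0 0.42"

```text
t: 33.68
eef_pos: [0.6713, 0.0667, 0.1225]
tool_rot: [0.008, 0.999, 0.041, 0.003]
contact_force: [0.2, -0.2, 0.3]
gripper_width: 0.578
```

Call:
send_rows:
  motion: "-0.1 -0.2 -1 0.9 0.2 0 0.42;0 0 -1 0 0 0 0.42;0 0 0 0 0 0 0.42;0 0 0 0 0 0 0.42"

```text
t: 34.02
eef_pos: [0.6713, 0.0658, 0.1027]
tool_rot: [-0.001, 0.999, 0.042, 0.003]
contact_force: [-0.3, 0.7, -0.3]
gripper_width: 0.578
```

```bash
python3 wl.py w22
```

```text
34.0167 [0.6713 0.0658 0.1027] tool x yaw 4.83 z [ 0.0059  0.0024 -1.    ] 0.577625210313787 [-0.3  0.7 -0.3]
```

View pics/w22.png

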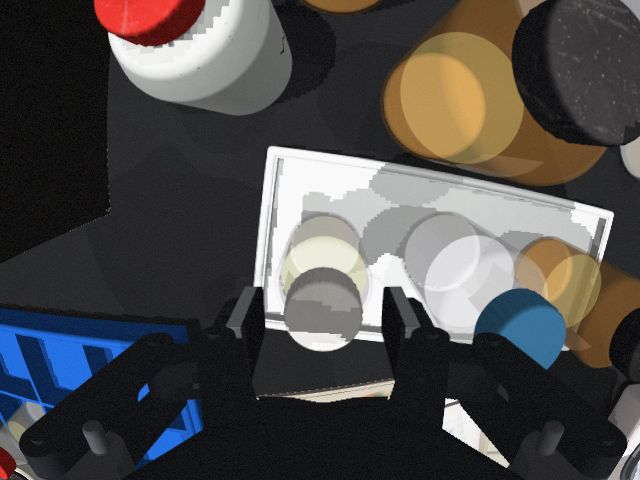

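Centred (cap at 323,309). Down 1.2 cm and close.

Call:
send_rows:
  motion: "0 0 -0.8 0 0.2 0 0.42;0 0 -0.5 0 0 0 0.42;0 0 0 0 0 0 0.42;0 0 0 0 0 0 0.42"

```text
t: 34.4
eef_pos: [0.6709, 0.0655, 0.0877]
tool_rot: [-0.001, 0.999, 0.042, 0.0]
contact_force: [0.1, -0.4, 0.4]
gripper_width: 0.581
```

Call:
send_rows:
  motion: "0 0 0 0 0 0 1;0 0 0 0 0 0 1;0 0 0 0 0 0 1;0 0 0 0 0 0 1;0 0 0 0 0 0 1;0 0 0 0 0 0 1"

```text
t: 34.9
eef_pos: [0.6711, 0.0657, 0.088]
tool_rot: [-0.001, 0.999, 0.042, 0.001]
contact_force: [-1.0, -0.6, -0.1]
gripper_width: 0.386
```

Call:
send_rows:
  motion: "0 0 2 0 0 0 1;0 0 3 0 0 0 1;0 0 3 0 0 0 1;-0.7 1.7 2 0 0 0 1;-1.5 3.3 0 0 0 0 1;-1.5 3.3 0 0 0 0 1;-1.5 3.3 0 0 0 0 1;-1.5 3.3 0 0 0 0 1;-1.5 3.3 0 0 0 0 1;-1.5 3.3 0 0 0 0 1;-1.5 3.3 0 0 0 0 1;-1.5 3.3 0 0 0 0 1;-1.2 2.5 0 0 0 0 1;-0.5 1 0 0 0 0 1;0 0 0 0 0 0 1;0 0 0 0 0 0 1"

```text
t: 36.23
eef_pos: [0.5143, 0.3875, 0.1904]
tool_rot: [0.0, 0.999, 0.038, -0.002]
contact_force: [0.7, -0.2, -0.8]
gripper_width: 0.388
```

```bash
python3 wl.py w23
```

```text
36.2333 [0.5143 0.3875 0.1904] tool x yaw 4.39 z [-3.3e-03 -9.0e-04 -1.0e+00] 0.3882205187459859 [ 0.7 -0.2 -0.8]
```

View pics/w23.png

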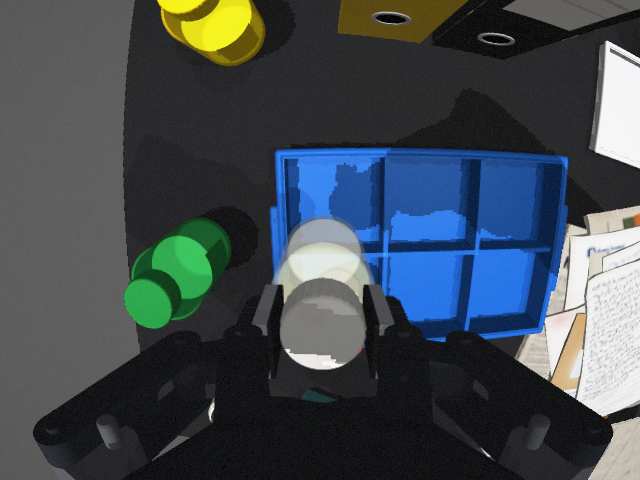

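Call:
send_rows:
  motion: "1 -0.9 0 0 0 0 1;0.3 -0.2 0 0 0 0 1;0 0 -1 0 0 0 1;0 0 -1 0 0 0 1;0 0 -1 0 0 0 1;0 0 0 0 0 0 1;0 0 0 0 0 0 1"

```text
t: 36.87
eef_pos: [0.5361, 0.3629, 0.1552]
tool_rot: [0.004, 1.0, 0.03, -0.001]
contact_force: [0.9, 0.7, -1.5]
gripper_width: 0.391
```

Call:
send_rows:
  motion: "-0.9 1.2 0 0.3 0 0.8 1;0 0 -0.5 0 0 0 1;0 0 0 0 0 0 1;0 0 0 0 0 0 1"

```text
t: 37.2
eef_pos: [0.525, 0.3772, 0.1493]
tool_rot: [0.001, 0.999, 0.038, -0.002]
contact_force: [-0.8, 0.4, -1.7]
gripper_width: 0.388
```

Call:
send_rows:
  motion: "0.1 -0.1 -1.5 0 0 0 1;0 0 -1.5 0 0 0 1;0 0 -1 0 0 0 1;0 0 0 0 0 0 1;0 0 0 0 0 0 1"

```text
t: 37.62
eef_pos: [0.5264, 0.3784, 0.1102]
tool_rot: [-0.001, 0.999, 0.039, -0.0]
contact_force: [0.4, -0.2, -1.0]
gripper_width: 0.39
```

Call:
send_rows:
  motion: "0 -0.2 -1 0 0 0 1;0 0 -0.8 0 0 0 1;0 0 -0.2 0 0 0 1;0 0 0 0 0 0 1;0 0 0 0 0 0 1"

```text
t: 38.03
eef_pos: [0.5272, 0.3767, 0.0899]
tool_rot: [-0.001, 0.999, 0.039, 0.001]
contact_force: [0.2, -0.3, -1.5]
gripper_width: 0.39
```

```bash
python3 wl.py w24
```

```text
38.0333 [0.5272 0.3767 0.0899] tool x yaw 4.5 z [ 0.0017  0.0023 -1.    ] 0.3895051940518252 [ 0.2 -0.3 -1.5]
```

View pics/w24.png

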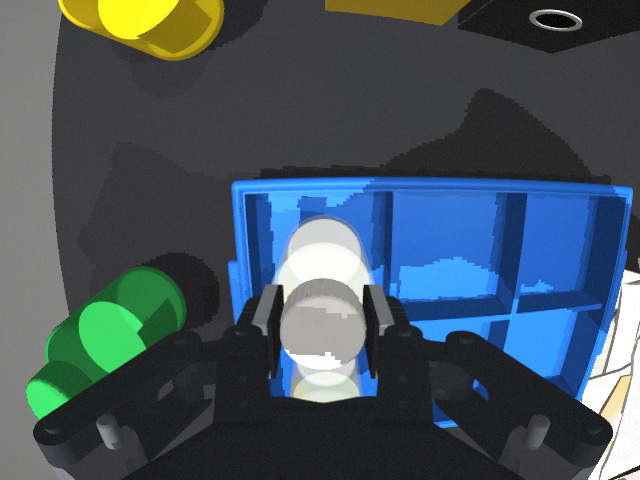

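Call:
send_rows:
  motion: "0 0 -0.4 0 0 0 1;0 0 0 0 0 0 1;0 0 0 0 0 0 1"

```text
t: 38.33
eef_pos: [0.5295, 0.3786, 0.0892]
tool_rot: [-0.003, 0.999, 0.039, 0.004]
contact_force: [-0.7, -0.3, -2.3]
gripper_width: 0.388
```

Call:
send_rows:
  motion: "0 0 0 0 0 0 0.42;0 0 0 0 0 0 0.42;0 0 0 0 0 0 0.42;0 0 0 0 0 0 0.42;0 0 2 0 0 0 0.42;0 0 3 0 0 0 0.42;0 0 3 0 0 0 0.42;0 0 3 0 0 0 0.42;0 0 0 0 0 0 0.42"

```text
t: 39.08
eef_pos: [0.5273, 0.3776, 0.2011]
tool_rot: [-0.002, 0.999, 0.04, 0.001]
contact_force: [0.1, 1.3, 0.4]
gripper_width: 0.581
```

```bash
python3 wl.py w25
```

```text
39.0833 [0.5273 0.3776 0.2011] tool x yaw 4.54 z [ 0.0021  0.0036 -1.    ] 0.5809875909182882 [0.1 1.3 0.4]
```

View pics/w25.png

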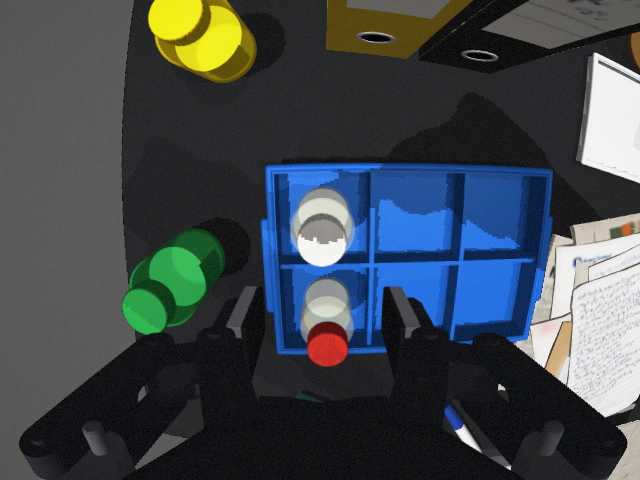

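White is home (cap at 322,240). Now blue.

Call:
send_rows:
  motion: "0.6 -1.8 0 0 0 0 0.4;1.3 -3.6 0 0 0 0 0.4;1.3 -3.6 0 0 0 0 0.4;1.3 -3.6 0 0 0 0 0.4;1.3 -3.6 0 0 0 0 0.4;1.3 -3.6 0 0 0 0 0.4;1.3 -3.6 0 0 0 0 0.4;1.3 -3.6 0 0 0 0 0.4;1.3 -3.6 0 0 0 0 0.4;1.3 -3.6 0 0 0 0 0.4;1.3 -3.6 0 0 0 0 0.4;0.6 -1.5 0 0 0 0 0.4;0 0 0 0 0 0 0.4;0 0 0 0 0 0 0.4"

```text
t: 40.3
eef_pos: [0.661, -0.0372, 0.1856]
tool_rot: [-0.001, 0.999, 0.043, -0.008]
contact_force: [0.0, -0.4, -0.8]
gripper_width: 0.598
```

```bash
python3 wl.py w26
```

```text
40.3 [ 0.661  -0.0372  0.1856] tool x yaw 4.88 z [-1.680e-02  6.000e-04 -9.999e-01] 0.5976685041648901 [ 0.  -0.4 -0.8]
```

View pics/w26.png

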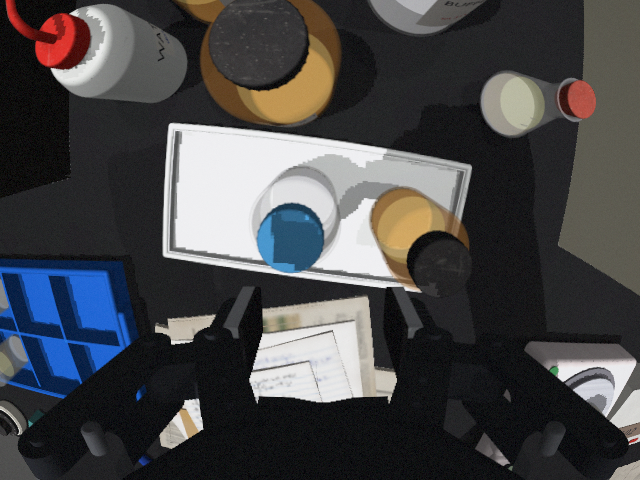

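Run:
```python
from h import *
o=get_obs(); print(o['eef_pos'])
for n,p,z in [('blue',(291,237),.134),('amber',(440,263),.134)]: print(n,atz('wrist',p,z,o).round(4))
```

```text
[ 0.6608023  -0.03697498  0.1854374 ]
blue [ 0.6742 -0.0192  0.134 ]
amber [ 0.6661 -0.1038  0.134 ]
```

Call:
send_rows:
  motion: "0.7 1.6 0 0 -0.9 0 0.4;0.2 0.5 0 0 0 0 0.4;0 0 0 0 0 0 0.4;0 0 0 0 0 0 0.4"

```text
t: 40.68
eef_pos: [0.6674, -0.0082, 0.1842]
tool_rot: [-0.001, 0.999, 0.047, -0.002]
contact_force: [-0.6, 0.1, 0.2]
gripper_width: 0.604
```

Target about (0.670, -0.018).

Call:
send_rows:
  motion: "0.3 -1 -1 0 -0.2 0 0.4;0 0 -1.5 0 0 0 0.4;0 0 -1.5 0 0 0 0.4;0 0 0 0 0 0 0.4;0 0 0 0 0 0 0.4"

```text
t: 41.1
eef_pos: [0.6701, -0.0193, 0.1419]
tool_rot: [-0.001, 0.999, 0.049, -0.0]
contact_force: [0.3, 1.2, -0.8]
gripper_width: 0.605
```

```bash
python3 wl.py w27
```

```text
41.1 [ 0.6701 -0.0193  0.1419] tool x yaw 5.66 z [-4.0e-04  1.3e-03 -1.0e+00] 0.6047602582451008 [ 0.3  1.2 -0.8]
```

View pics/w27.png

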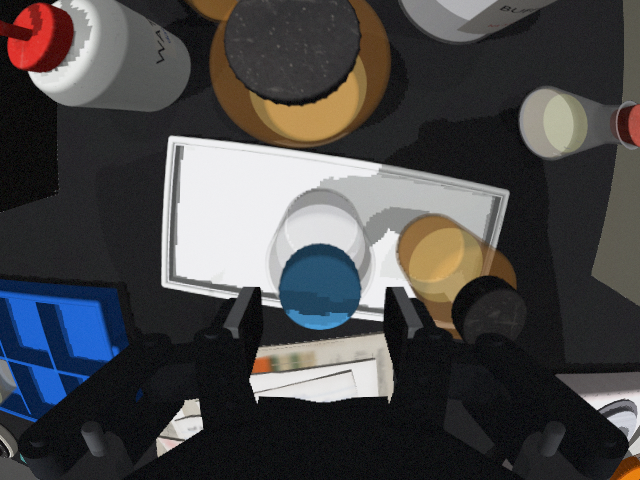

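Call:
send_rows:
  motion: "0 0 -1.5 0 0 0 0.4;0 0 -1.2 0 0 0 0.4;0 0 0 0 0 0 0.4;0 0 0 0 0 0 0.4"

```text
t: 41.48
eef_pos: [0.6707, -0.0207, 0.1134]
tool_rot: [-0.0, 0.999, 0.049, 0.001]
contact_force: [0.1, -0.8, -0.7]
gripper_width: 0.6
```

Call:
send_rows:
  motion: "0 0 0 0 0 0 1;0 0 0 0 0 0 1;0 0 0 0 0 0 1;0 0 0 0 0 0 1;0 0 0 0 0 0 1;0 0 0 0 0 0 1"

```text
t: 41.98
eef_pos: [0.6708, -0.0199, 0.1139]
tool_rot: [-0.001, 0.999, 0.049, 0.001]
contact_force: [-0.9, 0.7, -1.2]
gripper_width: 0.456
```

Call:
send_rows:
  motion: "0 0 2 0 0 0 1;0 0 3 0 0 0 1;0 0 3 0 0 0 1;-1 1.5 1.5 0 0 0 1;-2.2 3 0 0 0 0 1;-2.2 3 0 0 0 0 1;-2.2 3 0 0 0 0 1;-2.2 3 0 0 0 0 1;-2.2 3 0 0 0 0 1;-2.2 3 0 0 0 0 1;-2.2 3 0 0 0 0 1;-2.2 3 0 0 0 0 1;-2 2.7 0 0 0 0 1;-1 1.4 0 0 0 0 1;0 0 0 0 0 0 1;0 0 0 0 0 0 1"

```text
t: 43.32
eef_pos: [0.4388, 0.2804, 0.212]
tool_rot: [0.002, 0.999, 0.046, 0.001]
contact_force: [0.7, -0.9, -3.1]
gripper_width: 0.458
```

```bash
python3 wl.py w28
```

```text
43.3167 [0.4388 0.2804 0.212 ] tool x yaw 5.29 z [ 0.0021 -0.0029 -1.    ] 0.45813698182231966 [ 0.7 -0.9 -3.1]
```

View pics/w28.png

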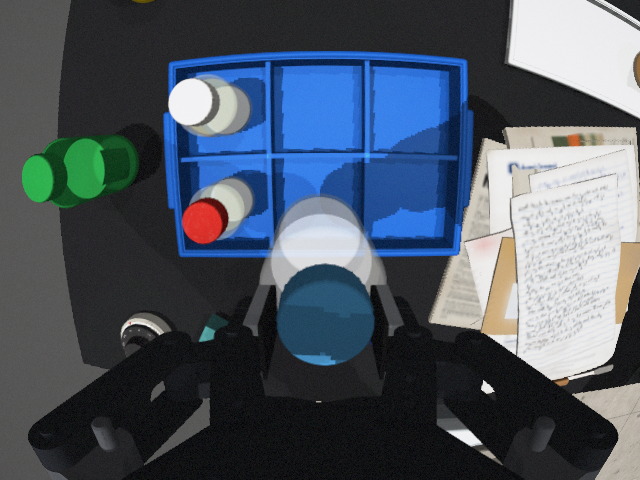

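Target (0.449, 0.283).

Call:
send_rows:
  motion: "1 0.2 -1 0 0 0 1;0 0 -2 0 0 0 1;0 0 -2 0 0 0 1;0 0 -1 0 0 0 1;0 0 0 0 0 0 1;0 0 0 0 0 0 1"

```text
t: 43.87
eef_pos: [0.4562, 0.2747, 0.1504]
tool_rot: [0.003, 0.999, 0.039, 0.003]
contact_force: [-0.3, 0.7, -2.3]
gripper_width: 0.455
```

Call:
send_rows:
  motion: "-0.7 0.8 -0.3 0.3 0.3 0.7 1;0 0 -0.5 0 0 0 1;0 0 0 0 0 0 1;0 0 0 0 0 0 1"

```text
t: 44.2
eef_pos: [0.4504, 0.2834, 0.144]
tool_rot: [-0.001, 0.999, 0.045, 0.001]
contact_force: [-0.2, 1.1, -1.9]
gripper_width: 0.454
```

Call:
send_rows:
  motion: "0 0 -1.5 0 0 0 1;0 0 -1 0 0 0 1;0 0 -0.5 0 0 0 1;0 0 0 0 0 0 1;0 0 0 0 0 0 1"

```text
t: 44.62
eef_pos: [0.4514, 0.2847, 0.1148]
tool_rot: [-0.002, 0.999, 0.045, 0.003]
contact_force: [0.6, 0.4, -1.9]
gripper_width: 0.458
```

```bash
python3 wl.py w29
```

```text
44.6167 [0.4514 0.2847 0.1148] tool x yaw 5.19 z [ 0.0064  0.0035 -1.    ] 0.4579370549986614 [ 0.6  0.4 -1.9]
```

View pics/w29.png

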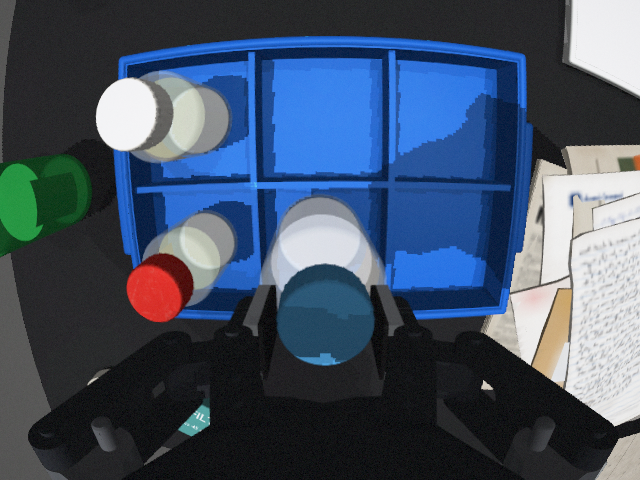

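Call:
send_rows:
  motion: "0 0 -0.4 0 0 0 1;0 0 0 0 0 0 1;0 0 0 0 0 0 0.42;0 0 0 0 0 0 0.42;0 0 0 0 0 0 0.42;0 0 0 0 0 0 0.42;0 0 2 0 0 0 0.42;0 0 3 0 0 0 0.42;0 0 3 0 0 0 0.42;0 0 1 0 0 0 0.42;0 0 0 0 0 0 0.42"

```text
t: 45.58
eef_pos: [0.4534, 0.2869, 0.2075]
tool_rot: [-0.003, 0.999, 0.046, 0.006]
contact_force: [0.6, -0.8, -0.2]
gripper_width: 0.579
```

```bash
python3 wl.py w30
```

```text
45.5833 [0.4534 0.2869 0.2075] tool x yaw 5.22 z [ 0.0111  0.0072 -0.9999] 0.578925022303533 [ 0.6 -0.8 -0.2]
```

View pics/w30.png

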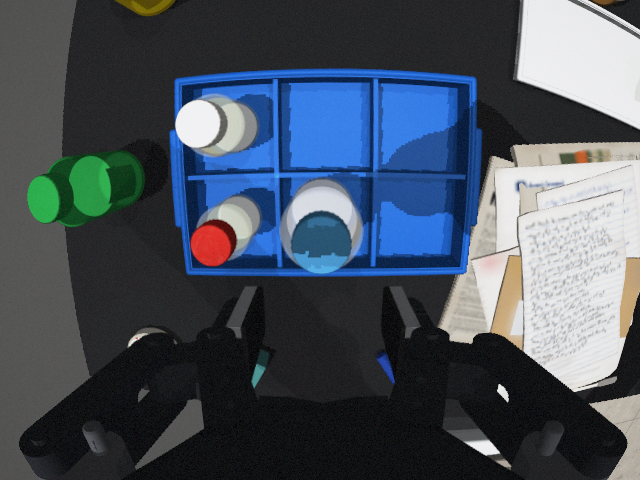

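Blue is home (cap at 321,240). Last is amber.

Call:
send_rows:
  motion: "1 -1.8 0 0 0.5 0 0.4;1.9 -3.4 0 0 0 0 0.4;1.9 -3.4 0 0 0 0 0.4;1.9 -3.4 0 0 0 0 0.4;1.9 -3.4 0 0 0 0 0.4;1.9 -3.4 0 0 0 0 0.4;1.9 -3.4 0 0 0 0 0.4;1.9 -3.4 0 0 0 0 0.4;1.9 -3.4 0 0 0 0 0.4;1.9 -3.4 0 0 0 0 0.4;1.9 -3.4 0 0 0 0 0.4;1 -1.8 0 0 0 0 0.4;0 0 0 0 0 0 0.4;0 0 0 0 0 0 0.4"

```text
t: 46.8
eef_pos: [0.6552, -0.1123, 0.1801]
tool_rot: [-0.002, 0.999, 0.049, -0.015]
contact_force: [-0.3, 0.0, -0.1]
gripper_width: 0.599
```

```bash
python3 wl.py w31
```

```text
46.8 [ 0.6552 -0.1123  0.1801] tool x yaw 5.65 z [-0.0296  0.0028 -0.9996] 0.599230909898039 [-0.3  0.  -0.1]
```

View pics/w31.png

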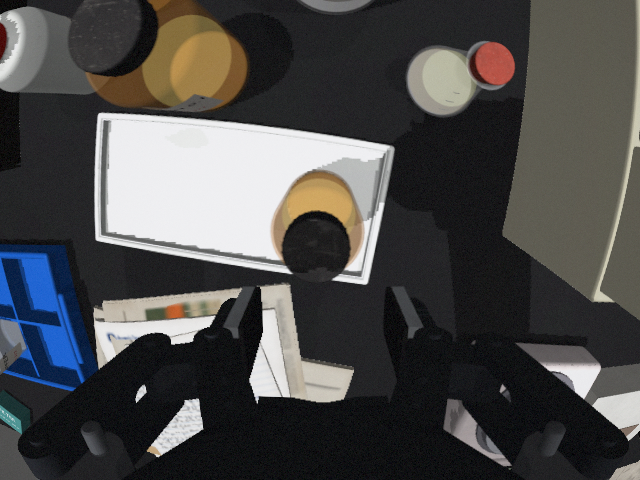

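Cap at (316,246).

Run:
```python
from h import *
o=get_obs(); print(o['eef_pos'],atz('wrist',(316,246),.134,o).round(4))
```

```text
[ 0.65476054 -0.11240381  0.17975405] [ 0.6655 -0.1082  0.134 ]
```

Call:
send_rows:
  motion: "0.8 0.3 0 0 -1.5 0 0.4;0 0 -1 0 0 0 0.4;0 0 -1 0 0 0 0.4;0 0 0 0 0 0 0.4;0 0 0 0 0 0 0.4"

```text
t: 47.27
eef_pos: [0.6587, -0.1019, 0.1541]
tool_rot: [-0.003, 0.999, 0.054, -0.006]
contact_force: [-0.4, 1.1, 0.2]
gripper_width: 0.597
```

```bash
python3 wl.py w32
```

```text
47.2667 [ 0.6587 -0.1019  0.1541] tool x yaw 6.17 z [-0.0114  0.0049 -0.9999] 0.5965468036535869 [-0.4  1.1  0.2]
```

View pics/w32.png

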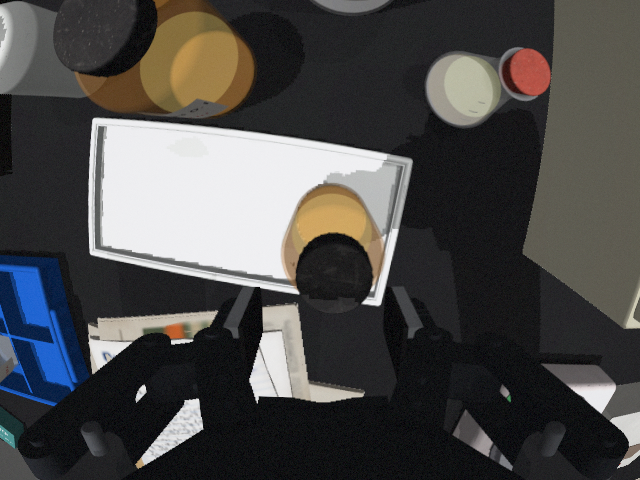

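Call:
send_rows:
  motion: "0.5 -0.7 0 -0.3 -0.6 0 0.4;0 0 -0.5 0 0 0 0.4;0 0 0 0 0 0 0.4;0 0 0 0 0 0 0.4"

```text
t: 47.65
eef_pos: [0.6643, -0.109, 0.1492]
tool_rot: [0.001, 0.999, 0.054, 0.0]
contact_force: [0.5, -0.9, 0.7]
gripper_width: 0.598
```

```bash
python3 wl.py w33
```

```text
47.65 [ 0.6643 -0.109   0.1492] tool x yaw 6.23 z [ 5.0e-04 -1.1e-03 -1.0e+00] 0.5976634492815712 [ 0.5 -0.9  0.7]
```

View pics/w33.png

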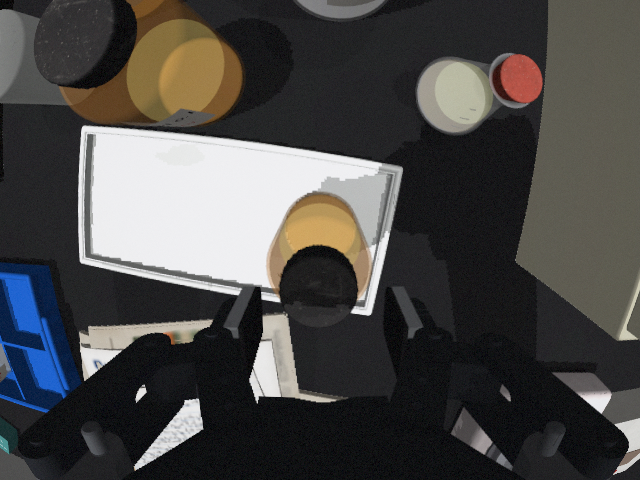

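Well centred (cap column 319). Descend and close.

Call:
send_rows:
  motion: "0 0 -1.5 0 0 0 0.4;0 0 -1.5 0 0 0 0.4;0 0 -0.5 0 0 0 0.4;0 0 0 0 0 0 0.4;0 0 0 0 0 0 0.4"

```text
t: 48.12
eef_pos: [0.6647, -0.1093, 0.1132]
tool_rot: [0.001, 0.999, 0.054, 0.001]
contact_force: [-0.7, -0.3, -0.2]
gripper_width: 0.602
```

Call:
send_rows:
  motion: "0 0 0 0 0 0 1;0 0 0 0 0 0 1;0 0 0 0 0 0 1;0 0 0 0 0 0 1;0 0 0 0 0 0 1;0 0 0 0 0 0 1"

```text
t: 48.62
eef_pos: [0.6655, -0.109, 0.1149]
tool_rot: [0.001, 0.999, 0.054, 0.002]
contact_force: [-0.5, 0.6, -2.0]
gripper_width: 0.459
```

Call:
send_rows:
  motion: "0 0 2 0 0 0 1;0 0 3 0 0 0 1;0 0 3 0 0 0 1;-0.6 1.7 1.5 0 0 0 1;-1.2 3.3 0 0 0 0 1;-1.2 3.3 0 0 0 0 1;-1.2 3.3 0 0 0 0 1;-1.2 3.3 0 0 0 0 1;-1.2 3.3 0 0 0 0 1;-1.2 3.3 0 0 0 0 1;-1.2 3.3 0 0 0 0 1;-1.2 3.3 0 0 0 0 1;-1.2 3 0 0 0 0 1;-0.5 1.2 0 0 0 0 1;0 0 0 0 0 0 1;0 0 0 0 0 0 1"

```text
t: 49.95
eef_pos: [0.5356, 0.2224, 0.2154]
tool_rot: [0.001, 0.999, 0.051, 0.003]
contact_force: [0.5, -0.2, -0.8]
gripper_width: 0.456
```

Call:
send_rows:
  motion: "0.7 -1.2 -1 0 0 0 1;0 0 -2 0 0 0 1;0 0 -2 0 0 0 1;0 0 -1 0 0 0 1;0 0 0 0 0 0 1;0 0 0 0 0 0 1"

```text
t: 50.45
eef_pos: [0.5491, 0.197, 0.1519]
tool_rot: [0.004, 0.999, 0.044, 0.004]
contact_force: [-0.2, 0.9, -1.7]
gripper_width: 0.456
```

Call:
send_rows:
  motion: "-0.6 1.2 -0.3 0.4 0.3 0.5 1;0 0 -0.3 0 0 0 1;0 0 0 0 0 0 1;0 0 0 0 0 0 1"

```text
t: 50.78
eef_pos: [0.5445, 0.209, 0.1473]
tool_rot: [-0.0, 0.999, 0.047, 0.003]
contact_force: [0.9, -0.2, -0.4]
gripper_width: 0.46
```

Call:
send_rows:
  motion: "0 0 -1.5 0 0.2 0 1;0 0 -1.3 0 0 0 1;0 0 -0.5 0 0 0 1;0 0 0 0 0 0 1;0 0 0 0 0 0 1"

```text
t: 51.2
eef_pos: [0.5472, 0.211, 0.1136]
tool_rot: [-0.001, 0.999, 0.048, 0.004]
contact_force: [-0.5, -1.3, 7.6]
gripper_width: 0.457
```

```bash
python3 wl.py w34
```

```text
51.2 [0.5472 0.211  0.1136] tool x yaw 5.53 z [ 0.0088  0.0028 -1.    ] 0.45687473533503403 [-0.5 -1.3  7.6]
```

View pics/w34.png

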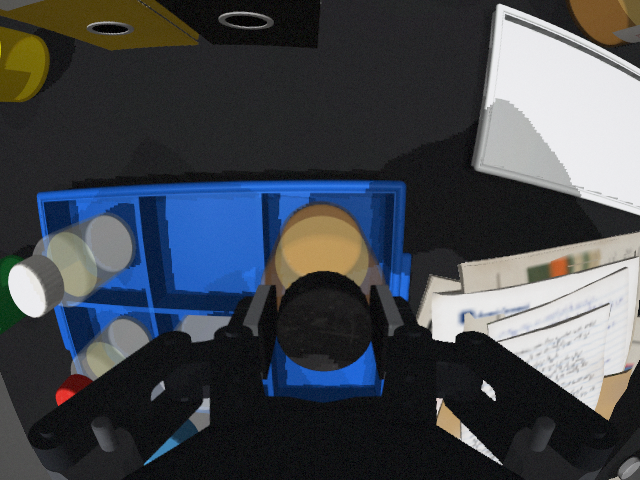

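Seated on the floor (+7.6 N). Release and rise, then back off to the right, clear of the cameras.

Call:
send_rows:
  motion: "0 0 0 0 0 0 0.4;0 0 0 0 0 0 0.4;0 0 0 0 0 0 0.4;0 0 0 0 0 0 0.4;0 0 2 0 0 0 0.4;0 0 3 0 0 0 0.4;0 0 3 0 0 0 0.4;0 0 3 0 0 0 0.4;0 -2 1 0 0 0 0.4;0 -3.8 0 0 0 0 0.4;0 -3.8 0 0 0 0 0.4;0 -3.8 0 0 0 0 0.4;0 -3.8 0 0 0 0 0.4;0 -3.8 0 0 0 0 0.4;0 -2 0 0 0 0 0.4;0 0 0 0 0 0 0.4;0 0 0 0 0 0 0.4"

```text
t: 52.67
eef_pos: [0.5406, -0.0269, 0.2366]
tool_rot: [-0.001, 0.999, 0.052, 0.003]
contact_force: [-0.3, 0.6, 1.6]
gripper_width: 0.602
```

Run:
```python
from h import *
o=get_obs(); print(o['t'],o['eef_pos'].round(3),o['contact_force'].round(1))
im=read_camera('top'); c=im[200:310,170:310]; cv2.imwrite('pics/f1.png',cv2.resize(c,(700,550),interpolation=cv2.INTER_CUBIC)[:,:,::-1])
c=im[220:350,430:540]; cv2.imwrite('pics/f2.png',cv2.resize(c,(495,585),interpolation=cv2.INTER_CUBIC)[:,:,::-1])
im=read_camera('scene'); cv2.imwrite('pics/f3.png',im[:,:,::-1])
```

```text
52.6667 [ 0.541 -0.027  0.237] [-0.3  0.6  1.6]
```

View pics/f1.png

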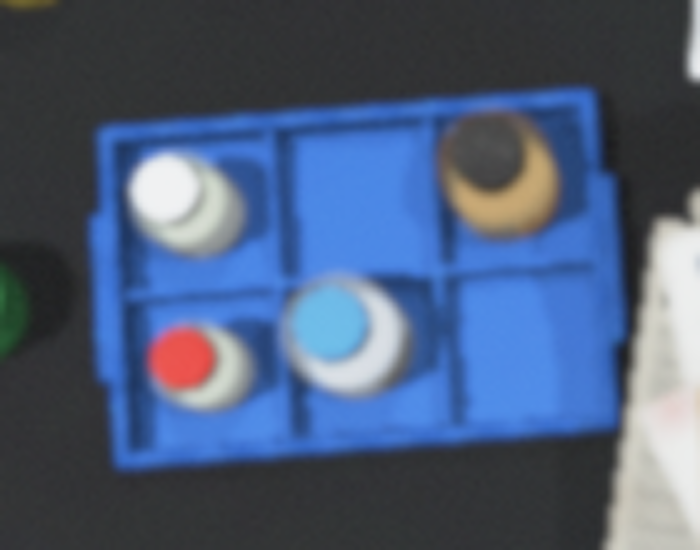

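View pics/f2.png

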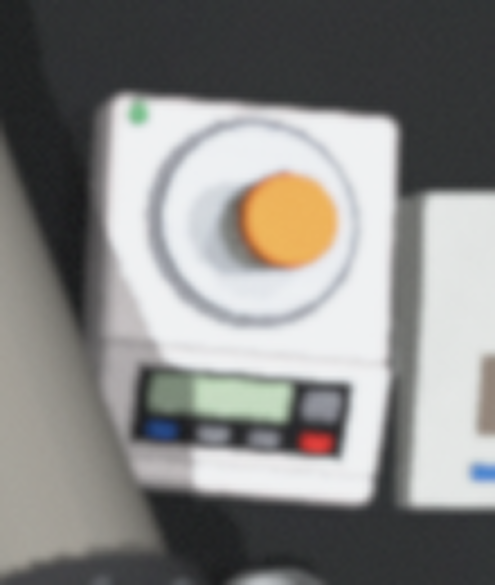

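View pics/f3.png

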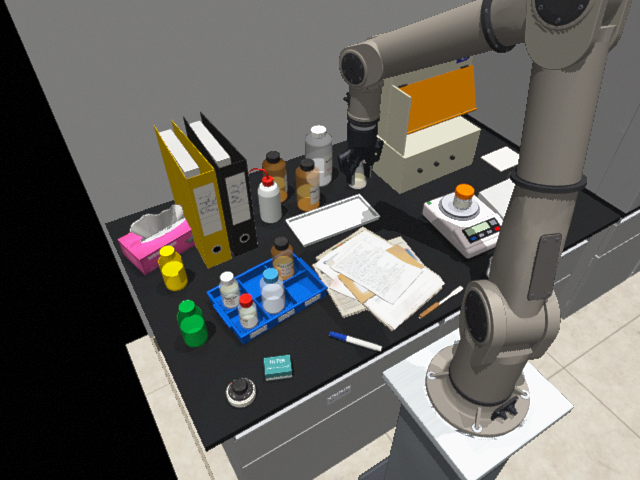

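Run:
```python
from h import *
def c1(u,v): return ((u+.5)/5-.5+170,(v+.5)/5-.5+200)
def c2(u,v): return ((u+.5)/4.5-.5+430,(v+.5)/4.5-.5+220)
for n,a,b,z in [('white',(168,191),(165,188),.109),('amber',(493,157),(488,151),.134),('red',(182,358),(182,358),.104),('blue',(339,339),(329,319),.134)]:
    A,B=atz('top',c1(*a),z),atz('top',c1(*b),z); print(n,B.round(4),((B-A)*1000).round(1))
print('lid',atz('top',c2(289,220),.128),'pan',atz('top',c2(257,221),.068))
im=cv2.imread('pics/f3.png'); c=im[220:350,190:350]; cv2.imwrite('pics/f4.png',cv2.resize(c,(720,585),interpolation=cv2.INTER_CUBIC))
```

```text
white [0.5258 0.3771 0.109 ] [1.5 1.6 0. ]
amber [0.5438 0.211  0.134 ] [3.  2.6 0. ]
red [0.4395 0.3657 0.104 ] [0. 0. 0.]
blue [0.4577 0.2878 0.134 ] [9.9 5.3 0. ]
lid [ 0.45611665 -0.35994039  0.128     ] pan [ 0.46095557 -0.36009845  0.068     ]
```

View pics/f4.png

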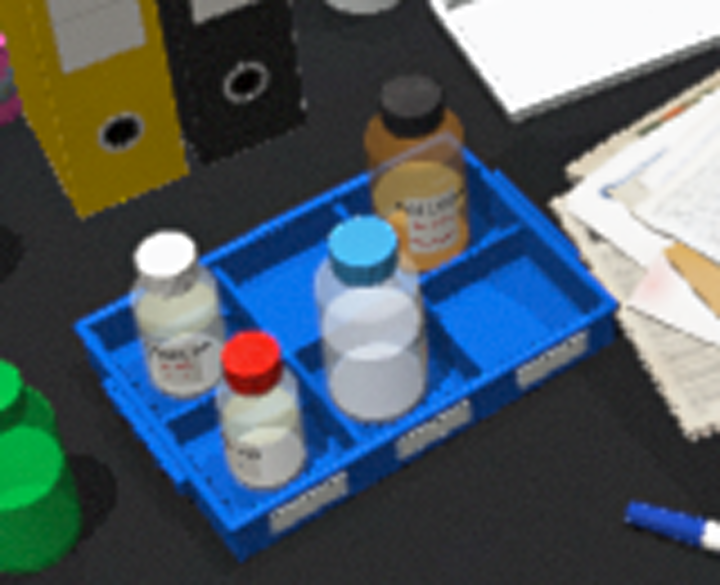

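All the checks are within limits, so I hand in.

```bash
python3 -c "
from station import *
print(get_obs()['t']); print(hand_in())"
```

```text
52.7667
the job is handed in; nothing more can be done
None
```

The job is handed in at about 53 s of the 146 s allowed. I stood the white-cap, blue-cap and amber bottles on the spill tray and set the jar on the balance pan. Then I put each bottle back in its own compartment. The red-cap bottle was not moved.

Last checks, from the top and scene pictures:
- **Jar:** upright and about 5 mm from the pan centre (limit 12 mm).
- **Bottles:** all upright and released. Cap shifts from their starting spots are white about 2 mm, amber 4 mm, blue 11 mm and red 0 (limit 25 mm). Blue sits towards the back of its compartment; its base shifted as far as its cap, so I saw no lean.
- **Arm:** clear of everything, with only sensor noise on the force reading.

**Disagreements:** the top camera and the wrist camera differed by about 3–5 mm along x, which is inside the tolerances. On some set-downs the wrist force did not show the contact clearly, so I judged it by height as well.

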